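# Load the cup dispenser and fill the fruit bowl for guests

### The job

Guests are coming, so get the drinks and fruit corner ready. Load every small stacking cup (the ones without a handle), mouth up, into the spring-loaded cup dispenser, pushing the pile down as it grows so that in the end the rim of the topmost cup is level with the tops of the guide rods. Lower every apple gently into the deep white fruit bowl without dropping it in or pressing it hard, and leave everything else where it stands.

Things in the scene. Friction and masses are not known exactly. Their poses are not given: they have to be found in the camera images.
- cup1_mid (a point): stacking cup without handle, pale grey with a dark band; 64 mm outside diameter, 54 mm high, 4 mm wall, about 240 g. Its foot (45 mm diameter, 9 mm high, bevelled) drops into the mouth (56 mm) of the cup beneath: stacked cups stand 45 mm apart. The point is its centre, 27 mm above its underside; z points to the mouth. Upright on the table at the start. May be absent
- cup2_mid (a point): another stacking cup just like cup1; the point is at its centre. May be absent
- cup3_mid (a point): another stacking cup just like cup1; the point is at its centre. May be absent
- cup4_mid (a point): another stacking cup just like cup1; the point is at its centre. May be absent
- cup5_mid (a point): another stacking cup just like cup1; the point is at its centre. May be absent
- rod_tops (a point): point on the upright axis of the cup dispenser, level with the tops of its four guide rods, 275 mm above the table. The 8 mm steel rods stand round the cups at the corners of a square, at 45 degrees between this frame's x and y axes, leave a well 71 mm wide and flare outwards over the top 20 mm. Its axes are those of the dispenser
- dispenser: the cup dispenser, fixed to the table: black round foot 170 mm in diameter, 20 mm high; origin under its centre. Two upright spring tubes, 18 mm thick, 267 mm tall, stand 54 mm from its axis on its +x and -x sides; its +y and -y sides are open, 48 mm wide between the rods, so fingers that close along its y axis can go down with a cup
- platform (a joint): how far the dispenser's orange platform (58 mm disc) has sunk, m: at 0 its top is 15 mm below the rod tops; it can sink to 0.235. Springs (52 N/m) about balance the cups and it slides stiffly (4 N friction): a cup set on it does not sink by itself but needs 3 to 8 N of push besides its weight; the pile stays where it is pushed to and does not come back up
- apple1_mid (a point): red apple, 62 mm across at its widest (about 29 mm up), 58 mm high without the stem, about 130 g, flattish underside; the point is at its centre, 29 mm above its underside. Bruises if dropped or pressed hard. May be absent
- apple2_mid (a point): another apple just like apple1; the point is at its centre. May be absent
- apple3_mid (a point): another apple just like apple1; the point is at its centre. May be absent
- bowl_floor (a point): centre of the inner floor of the deep white fruit bowl with a blue rim, 8 mm above the table. The bowl is loose, about 1 kg, 108 mm high, 232 mm across at the rim; 6 mm walls slope from an 80 mm inner radius at the floor to 110 mm at the rim
- mug: large grey mug with a handle and a dark band, 88 mm diameter, 95 mm high: not a stacking cup, leave it; origin under its centre, handle at +y, reaching 78 mm from its axis
- jar: amber glass jar with a brass lid, 68 mm diameter, 100 mm high: leave it; origin under its centre
- remote: black remote control, 44 x 165 x 18 mm, long along its y: leave it; origin under its centre
- teaspoon: steel spoon, 140 mm long along its x, lying at one side: leave it; origin under it
- water: green glass bottle, 72 mm diameter, 210 mm high: leave it; origin under its centre
- candle: candle glass, 80 mm diameter, 90 mm high: leave it; origin under its centre
Not all that is in view belongs to the job. What is shaped like the part that bears cup5_mid but pink is not meant.

How it is judged:
By the outcome, as a careful person would: the job done as asked, in the order asked, and still so for the second after the job is handed in, with the robot touching nothing.
Of cup1, cup2, cup3, cup4, cup5 only 3 to 5 are there at a start; the rules pass over those that are not, and their reading is None.
Of apple1, apple2, apple3 only 2 to 3 are there at a start; the rules pass over those that are not, and their reading is None.
At some moment in a run one of cup1, cup2, cup3, cup4, cup5 may be knocked a few centimetres aside while the robot is not near it.
It also fails if it takes over 210 s, if anything falls off the work surface, if the arm or the gripper's body presses on something with over 40 N, if the wrist force passes 120 N, or if a joint passes its speed limit or range.

### The arm

A 7-joint arm with a two-finger parallel gripper is mounted at the origin on the work surface. World frame = base frame: x ahead of the robot, y to its left, z up, the work surface at z = 0. Lengths are in m, angles in degrees, forces in N, time in s.
With the tool pointing down it reaches from about 0.425 to 0.875 m from the base axis. Payload 4.7 kg.
Tool frame: the origin (TCP) lies midway between the tips of the shut fingers; the grasp point (between the pads) lies 19 mm behind it; z points along the fingers, x is the direction in which the jaws open and shut, and the axes are right-handed (so a half turn about z gives the same grasp; the last joint's range is limited). The gripper opens to 87 mm and grips with 3 to 60 N. Pads are 19 mm wide; open, the fingers measure 117 mm over their backs; the gripper's body (75 mm by 190 mm) begins 51 mm behind the grasp point.
Start: joints at [-69.322, 18.392, -4.016, 83.108, 1.295, 78.541, -3.26], TCP at [0.221, 0.611, 0.223] pointing down, gripper open.
Joint ranges: [-163.93, 163.93], [-17.29, 119.83], [-79.2, 71.16], [3.27, 140.29], [-89.18, 269.18], [5.43, 117.66], [-154.24, 154.24]. Speed limits (degrees/s): [147.25, 147.25, 180, 180, 180, 180, 180].

### API

Orientations are given as [roll, pitch, yaw] about the fixed x, y, z axes, in that order (R = Rz(yaw) Ry(pitch) Rx(roll)).
In Python, from cell import env gives the robot as it stands.
- The arm moves only by the tool carry_out, never from a script. Its argument "plan" is a list of rows, each an object with "grip": the closure, from 0 (fully open) to 1 (shut); "dp": the shift along the tool's x, y, z in m, a list of three; "rotation": the turn, a rotation vector about the tool's x, y, z in degrees, a list of three. In form: [{"grip": grip, "dp": [dx, dy, dz], "rotation": [wx, wy, wz]}, ...]. A call has 1 to 8 rows; each row shifts and turns the pose as measured when the row begins, along the tool's axes as they then stand; what a row does not reach is not made up. A row lasts 1/12 s, in which the tool goes at most 41.7 mm and 7.16 degrees, less where a joint would pass 70% of its speed; a pose out of reach is approached as far as the arm can. A call is refused whole if a number of a shift passes 0.0417 or a number of a turn 7.16, either way. A call with a gripper value outside its range is refused whole. The fingers move at their own pace and stop on an object; "force" is the grip in N (left out, the last holds). Time passes only in rows, so rows that do not move let the fingers close. It gives the time, the measured TCP pose, the force and the opening at its end, in the units of the state.
- env.get_obs(): the state, without advancing time (a new reading comes with each control period).
- env.read_camera(name): name is "side" or "top"; returns the picture (480x640x3 uint8, red, green, blue); there is no depth.
- env.camera_params(name): a dict with "fx", "fy", "cx", "cy" (pixels), "R" (3x3) and "t" (3): a world point X has camera coordinates R X + t. Camera axes: x right, y down, z forward; pixel columns grow to the right and rows downward; lengths in m; the calibration is good to about 2 mm. A picture is of the moment at which its call begins. camera_params takes no time and is no camera call.
- env.sign_off(): hands the job in, once; it reports no verdict.
The state is a dict: "time_s": time; "qpos": joint angles; "joint_velocities": joint speeds; "effort": joint torques, N m; "tool_pos": TCP position; "tool_rot": TCP orientation; "force": force on the tool from outside, world axes, zero at the start; "wrist_torque": the same for the moment, N m; "grip_width": finger opening in m.
Only numpy, scipy, OpenCV 4.12 (cv2) and the standard library are available. Lean on these libraries where they do the work, as an engineer would, in place of code of your own. Each camera call takes 0.05 s, during which the arm holds its last target. There are 200 camera calls.

## Working session

There is one attempt and no reset: what is moved stays moved. The work goes in short steps, Python scripts to look and compute and a tool call to move; the robot and the scene stay as the last step left them, time stands still between calls to the robot, and variables do not carry over. Pictures are saved under pics/ and viewed, about 12 in all and at most 16, crops included, and the job is handed in when it is done.

Besides the shell and the picture viewer there is one more tool, called after "Request:" by a JSON object that holds its "method" and its "body", one argument or row to a line. carry_out: Moves the arm, as the interface text tells. Its arguments: {"type":"object","properties":{"plan":{"type":"array","items":{"type":"object","properties":{"grip":{"type":"number"},"dp":{"type":"array","items":{"type":"number"}},"rotation":{"type":"array","items":{"type":"number"}}}}},"force":{"type":"number"}},"required":["plan"]}

```bash
ls; mkdir -p pics; cat > h.py <<'E'
import numpy as np, cv2
from cell import env
def shot(cam,fn,crop=None,scale=1):
    im=env.read_camera(cam)[:,:,::-1]
    cv2.imwrite('pics/raw_'+fn,im)
    if crop:
        x0,y0,x1,y1=crop; im=im[y0:y1,x0:x1]
    if scale!=1: im=cv2.resize(im,None,fx=scale,fy=scale,interpolation=cv2.INTER_CUBIC)
    cv2.imwrite('pics/'+fn,im)
def ray(cam,u,v,z):
    p=env.camera_params(cam);R=np.array(p['R']);t=np.array(p['t'])
    c=-R.T@t; d=R.T@np.array([(u-p['cx'])/p['fx'],(v-p['cy'])/p['fy'],1])
    return c+d*(z-c[2])/d[2]
def proj(cam,X):
    p=env.camera_params(cam);c=np.array(p['R'])@np.array(X)+np.array(p['t'])
    return np.array([p['fx']*c[0]/c[2]+p['cx'],p['fy']*c[1]/c[2]+p['cy']])
E
python3 - <<'E'
from h import *
shot('top','t1.png');shot('side','s1.png')
for c in('top','side'):
    p=env.camera_params(c);R=np.array(p['R']);print(c,p['fx'],-R.T@np.array(p['t']),R.round(2).tolist())
print(env.get_obs())
E
```

```text
pics
top 575.6963843404592 [ 0.33614132 -0.05323867  1.66713671] [[-0.02, -1.0, -0.01], [-0.98, 0.02, -0.19], [0.19, 0.01, -0.98]]
side 477.3630459602672 [ 0.07143093 -0.66777619  1.06923513] [[0.75, -0.66, -0.0], [-0.48, -0.54, -0.69], [0.46, 0.52, -0.72]]
{'time_s': 0.1, 'qpos': array([-69.3227665 ,  18.43448221,  -4.01367311,  83.16947822,
         1.2941471 ,  78.54160163,  -3.2620234 ]), 'joint_velocities': array([-0.0450654 , -0.10670919, -0.00778362, -0.18688219,  0.01046702,
        0.08162549,  0.00709718]), 'effort': array([ 3.74258743e-04, -4.92572880e+01, -4.05468028e-01, -3.13397241e+01,
       -6.40497054e-02,  3.94385273e-02,  5.60470471e-05]), 'tool_pos': array([0.22080681, 0.61080109, 0.22156066]), 'tool_rot': array([1.79994653e+02, 1.00382012e-01, 7.01284339e+01]), 'force': array([ 0.364046  , -0.72194025,  0.13451428]), 'wrist_torque': array([ 0.01424196, -0.02144888,  0.04457985]), 'grip_width': 0.08683430729843514}
```

View pics/t1.png

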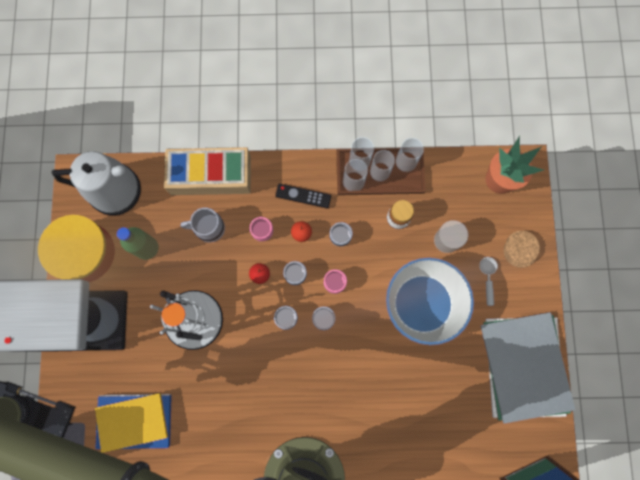

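View pics/s1.png

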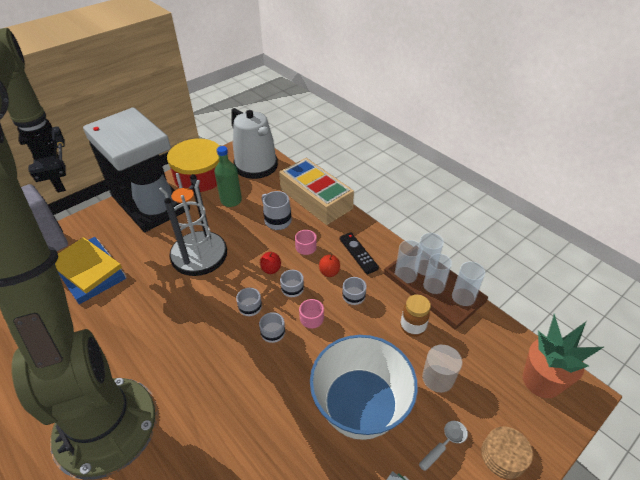

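Top view: the grey cups are at about (341,233), (294,272), (286,317) and (323,318). The pink ones at (261,228) and (335,281) are not meant, and the mug is at (206,224). Apples are at (301,231) and (259,273), the bowl at (430,301) and the dispenser at (192,319) with its platform at (173,314). I'll confirm these in enlarged crops.

```bash
python3 - <<'E'
from h import *
t=cv2.imread('pics/raw_t1.png');s=cv2.imread('pics/raw_s1.png')
def cr(im,x0,y0,w,h,k): return cv2.resize(im[y0:y0+h,x0:x0+w],None,fx=k,fy=k,interpolation=cv2.INTER_CUBIC)
cv2.imwrite('pics/c1.png',cr(t,230,210,140,120,5))
a=cr(t,140,270,100,100,4);b=cr(s,150,170,100,110,4)
cv2.imwrite('pics/c2.png',np.hstack([a,b[:400]]))
E
```

```text
(no output)
```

View pics/c1.png

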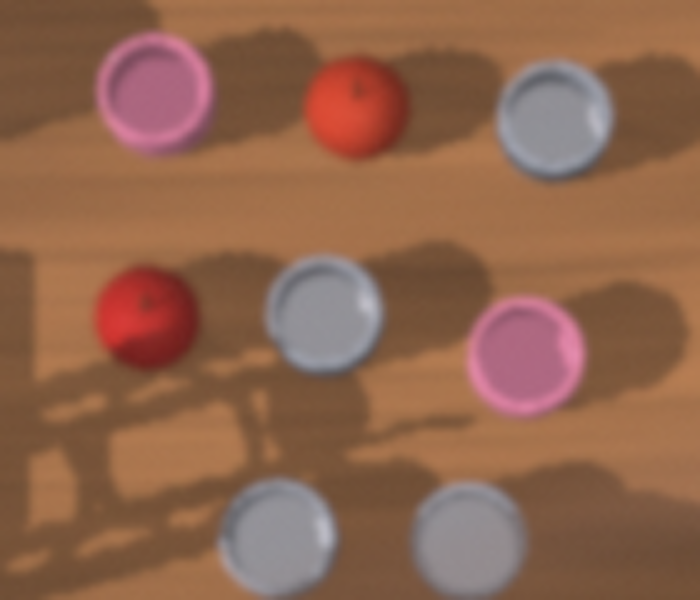

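View pics/c2.png

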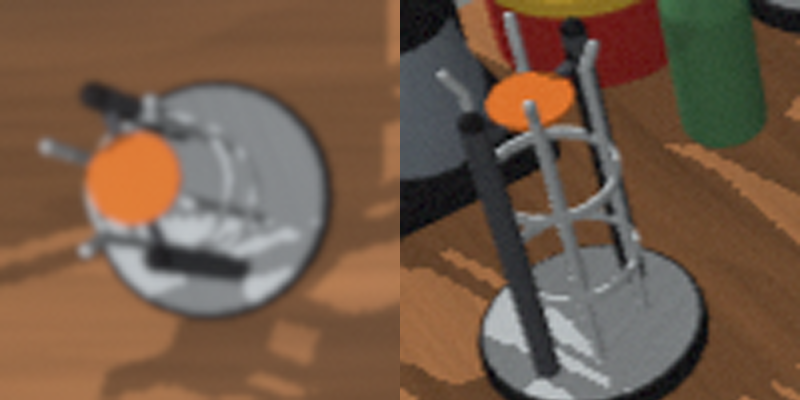

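```bash
python3 - <<'E'
from h import *
f=lambda n,c,u,v,z:print(n,c,ray(c,u,v,z).round(4),'r',np.hypot(*ray(c,u,v,z)[:2]).round(3))
for n,u,v in(('A',341,233.6),('B',294.8,272.6),('C',285.6,317.4),('D',323.6,318.2),('P1',261,228),('P2',335.4,281.2)): f(n,'top',u,v,.054)
for n,u,v in(('a1',301.4,231.4),('a2',259.4,273.4)): f(n,'top',u,v,.029)
for c,q in(('top',((173.25,314.5,.26),(163.75,294,.267),(180,335,.267))),('side',((182.5,195,.26),(168.25,200,.267),(193,177.5,.267)))):
    for x in q:f('disp',c,*x)
f('bowl','top',430,301,.108);f('mug','top',207,223,.09)
f('foot','top',140+215/4,270+197/4,.02)
f('bowlside','side',364,388,.108)
for n,u,v in(('A','side',0,0),):pass
# side-check of reprojection
for n,u,v in(('A',341,233.6),('B',294.8,272.6),('C',285.6,317.4),('D',323.6,318.2)): print(n,proj('side',ray('top',u,v,.054)))
for n,u,v in(('a1',301.4,231.4),('a2',259.4,273.4)): print(n,proj('side',ray('top',u,v,.029)))
E
```

```text
A top [ 0.6706 -0.1192  0.054 ] r 0.681
B top [0.5605 0.0141 0.054 ] r 0.561
C top [0.4352 0.041  0.054 ] r 0.437
D top [ 0.4312 -0.0647  0.054 ] r 0.436
P1 top [0.6912 0.1099 0.054 ] r 0.7
P2 top [ 0.5341 -0.1     0.054 ] r 0.543
a1 top [ 0.6844 -0.0052  0.029 ] r 0.684
a2 top [0.5634 0.1169 0.029 ] r 0.575
disp top [0.4342 0.3028 0.26  ] r 0.529
disp top [0.4839 0.3258 0.267 ] r 0.583
disp top [0.3843 0.2833 0.267 ] r 0.477
disp side [0.4261 0.282  0.26  ] r 0.511
disp side [0.3859 0.2807 0.267 ] r 0.477
disp side [0.4807 0.3184 0.267 ] r 0.577
bowl top [ 0.4693 -0.3523  0.108 ] r 0.587
mug top [0.7005 0.2584 0.09  ] r 0.747
foot top [0.4364 0.3046 0.02  ] r 0.532
bowlside side [ 0.4594 -0.363   0.108 ] r 0.585Traceback (most recent call last):
  File "<stdin>", line 10, in <module>
ValueError: too many values to unpack (expected 3)
```

```bash
cat >> h.py <<'E'
from scipy.spatial.transform import Rotation as Ro
def go(X,yaw=None):
    o=env.get_obs();p=o['tool_pos'];R=Ro.from_euler('xyz',o['tool_rot'],degrees=True)
    d=R.inv().apply(np.array(X)-p)
    print('tcp',p.round(4),'rot',o['tool_rot'].round(1),'t',o['time_s'],'F',o['force'].round(1),'w',round(o['grip_width'],4))
    print('d_tool',d.round(4),'per8',(d/8).round(4))
    if yaw is not None: print('turn',(R.inv()*Ro.from_euler('xyz',[180,0,yaw],degrees=True)).as_rotvec(degrees=True).round(2))
E
python3 - <<'E'
from h import *
for n,u,v in(('A',341,233.6),('B',294.8,272.6),('C',285.6,317.4),('D',323.6,318.2)): print(n,proj('side',ray('top',u,v,.054)).round(1))
for n,u,v in(('a1',301.4,231.4),('a2',259.4,273.4)): print(n,proj('side',ray('top',u,v,.029)).round(1))
E
```

```text
A [354.3 286.3]
B [291.7 278.7]
C [248.6 297.1]
D [271.6 322.9]
a1 [329.8 266. ]
a2 [270.5 263.1]
```

Request:
{"method": "carry_out", "body": {
  "plan": [
    {"grip":0,"dp":[0,0,-0.035],"rotation":[0,0,-7.15]},
    {"grip":0,"dp":[0,0,-0.035],"rotation":[0,0,-7.15]},
    {"grip":0,"dp":[0,0,-0.035],"rotation":[0,0,-7.15]},
    {"grip":0,"dp":[0,0,-0.035],"rotation":[0,0,-7.15]},
    {"grip":0,"dp":[0,0,-0.03],"rotation":[0,0,-7.15]},
    {"grip":0,"dp":[0,0,0],"rotation":[0,0,-7.15]},
    {"grip":0,"dp":[0,0,0],"rotation":[0,0,0]}
  ]
}}

```text
time_s: 0.68
tool_pos: [0.22, 0.6084, 0.3911]
tool_rot: [-179.4, 0.7, 113.6]
force: [-0.9, 0.1, -0.2]
grip_width: 0.0871
```

Request:
{"method": "carry_out", "body": {
  "plan": [
    {"grip":0,"dp":[-0.036,0.02,0],"rotation":[0,0,0]},
    {"grip":0,"dp":[-0.036,0.02,0],"rotation":[0,0,0]},
    {"grip":0,"dp":[-0.036,0.02,0],"rotation":[0,0,0]},
    {"grip":0,"dp":[-0.04,0.008,0],"rotation":[0,0,0]},
    {"grip":0,"dp":[-0.04,0.008,0],"rotation":[0,0,0]},
    {"grip":0,"dp":[-0.04,0.005,0],"rotation":[0,0,0]},
    {"grip":0,"dp":[-0.04,0.0,0],"rotation":[0,0,0]},
    {"grip":0,"dp":[-0.04,0,0],"rotation":[0,0,0]}
  ]
}}

```text
time_s: 1.35
tool_pos: [0.4121, 0.358, 0.3798]
tool_rot: [-178.3, 0.8, 113.1]
force: [0.3, 0.3, 0.3]
grip_width: 0.0868
```

```bash
python3 - <<'E'
from h import *
go([.4352,.041,.15],113.2)
E
```

```text
tcp [0.4121 0.358  0.3798] rot [-178.3    0.8  113.1] t 1.35 F [0.3 0.3 0.3] w 0.0868
d_tool [-0.2974 -0.0962  0.2371] per8 [-0.0372 -0.012   0.0296]
turn [-1.74  0.8  -0.08]
```

Request:
{"method": "carry_out", "body": {
  "plan": [
    {"grip":0,"dp":[-0.04,-0.012,0],"rotation":[-0.9,0.4,0]},
    {"grip":0,"dp":[-0.04,-0.012,0],"rotation":[-0.9,0.4,0]},
    {"grip":0,"dp":[-0.04,-0.012,0],"rotation":[0,0,0]},
    {"grip":0,"dp":[-0.04,-0.012,0],"rotation":[0,0,0]},
    {"grip":0,"dp":[-0.04,-0.012,0.03],"rotation":[0,0,0]},
    {"grip":0,"dp":[-0.04,-0.012,0.035],"rotation":[0,0,0]},
    {"grip":0,"dp":[-0.03,-0.012,0.035],"rotation":[0,0,0]},
    {"grip":0,"dp":[-0.02,-0.01,0.035],"rotation":[0,0,0]}
  ]
}}

```text
time_s: 2.02
tool_pos: [0.4345, 0.0717, 0.2624]
tool_rot: [179.8, 0.0, 110.6]
force: [0.6, 0.4, -0.5]
grip_width: 0.0871
```

```bash
python3 - <<'E'
from h import *
go([.4352,.041,.1],113.2)
shot('top','t2.png',(230,200,370,340),4)
E
```

```text
tcp [0.4345 0.0717 0.2624] rot [179.8   0.  110.6] t 2.0167 F [ 0.6  0.4 -0.5] w 0.0871
d_tool [-0.0289 -0.0107  0.1624] per8 [-0.0036 -0.0013  0.0203]
turn [ 0.22  0.04 -2.64]
```

View pics/t2.png

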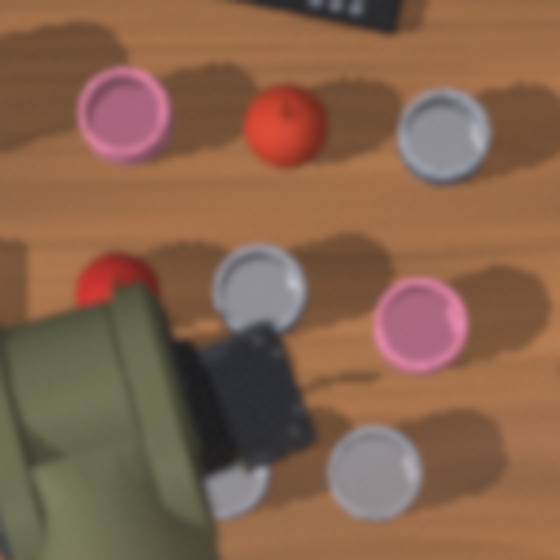

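Nothing has moved: A is still at (341,234), B at (295,272) and D at (323,318), and C is partly under the hand. I'll descend on C.

Request:
{"method": "carry_out", "body": {
  "plan": [
    {"grip":0,"dp":[-0.015,-0.006,0.02],"rotation":[0,0,-1.3]},
    {"grip":0,"dp":[-0.012,-0.004,0.03],"rotation":[0,0,-1.3]},
    {"grip":0,"dp":[-0.002,-0.001,0.035],"rotation":[0,0,0]},
    {"grip":0,"dp":[0,0,0.035],"rotation":[0,0,0]},
    {"grip":0,"dp":[0,0,0.02],"rotation":[0,0,0]},
    {"grip":0,"dp":[0,0,0.01],"rotation":[0,0,0]},
    {"grip":0,"dp":[0,0,0.0],"rotation":[0,0,0]}
  ]
}}

```text
time_s: 2.65
tool_pos: [0.4149, 0.0277, 0.0871]
tool_rot: [-178.3, -0.3, 111.1]
force: [0.1, 0.2, -0.1]
grip_width: 0.0868
```

```bash
python3 - <<'E'
from h import *
go([.4352,.041,.017],113.2)
E
```

```text
tcp [0.4149 0.0277 0.0871] rot [-178.3   -0.3  111.1] t 2.65 F [ 0.1  0.2 -0.1] w 0.0868
d_tool [0.0048 0.0258 0.0694] per8 [0.0006 0.0032 0.0087]
turn [-1.72 -0.28 -2.12]
```

Request:
{"method": "carry_out", "body": {
  "plan": [
    {"grip":0,"dp":[0.0025,0.013,0],"rotation":[-0.8,0,-1]},
    {"grip":0,"dp":[0.0025,0.013,0],"rotation":[-0.8,0,-1]},
    {"grip":0,"dp":[0,0,0],"rotation":[0,0,0]},
    {"grip":0,"dp":[0,0,0],"rotation":[0,0,0]}
  ]
}}

```text
time_s: 2.98
tool_pos: [0.4395, 0.0443, 0.0869]
tool_rot: [180.0, -0.3, 113.0]
force: [-0.7, 0.7, -0.0]
grip_width: 0.087
```

```bash
python3 - <<'E'
from h import *
go([.4352,.041,.017],113.2)
E
```

```text
tcp [0.4395 0.0443 0.0869] rot [180.   -0.3 113. ] t 2.9833 F [-0.7  0.7 -0. ] w 0.087
d_tool [-0.0018 -0.0053  0.0699] per8 [-0.0002 -0.0007  0.0087]
turn [ 0.03 -0.31 -0.16]
```

Request:
{"method": "carry_out", "body": {
  "plan": [
    {"grip":0,"dp":[-0.001,-0.004,0.01],"rotation":[0,0,0]},
    {"grip":0,"dp":[0,0,0.025],"rotation":[0,0,0]},
    {"grip":0,"dp":[0,0,0.02],"rotation":[0,0,0]},
    {"grip":0,"dp":[0,0,0.008],"rotation":[0,0,0]},
    {"grip":0,"dp":[0,0,0],"rotation":[0,0,0]},
    {"grip":0,"dp":[0,0,0],"rotation":[0,0,0]}
  ]
}}

```text
time_s: 3.48
tool_pos: [0.4397, 0.0429, 0.0245]
tool_rot: [179.5, -0.2, 113.0]
force: [0.2, -0.4, 0.0]
grip_width: 0.0873
```

```bash
python3 - <<'E'
from h import *
go([.4352,.041,.017],113.2)
E
```

```text
tcp [0.4397 0.0429 0.0245] rot [179.5  -0.2 113. ] t 3.4833 F [ 0.2 -0.4  0. ] w 0.0873
d_tool [-0.     -0.005   0.0074] per8 [-0.     -0.0006  0.0009]
turn [ 0.54 -0.23 -0.17]
```

Request:
{"method": "carry_out", "body": {
  "force": 25,
  "plan": [
    {"grip":0,"dp":[0,-0.005,0.007],"rotation":[0,0,0]},
    {"grip":0,"dp":[0,-0.001,0],"rotation":[0,0,0]},
    {"grip":1,"dp":[0,0,0],"rotation":[0,0,0]},
    {"grip":1,"dp":[0,0,0],"rotation":[0,0,0]},
    {"grip":1,"dp":[0,0,0],"rotation":[0,0,0]},
    {"grip":1,"dp":[0,0,0],"rotation":[0,0,0]}
  ]
}}

```text
time_s: 3.98
tool_pos: [0.4358, 0.041, 0.02]
tool_rot: [179.1, -0.2, 113.0]
force: [-0.3, 2.0, 0.5]
grip_width: 0.068
```

Request:
{"method": "carry_out", "body": {
  "plan": [
    {"grip":1,"dp":[0,0,0],"rotation":[0,0,0]},
    {"grip":1,"dp":[0,0,0],"rotation":[0,0,0]},
    {"grip":1,"dp":[0,0,0],"rotation":[0,0,0]},
    {"grip":1,"dp":[0,0,0],"rotation":[0,0,0]}
  ]
}}

```text
time_s: 4.32
tool_pos: [0.4359, 0.0413, 0.0201]
tool_rot: [179.1, -0.3, 113.0]
force: [0.6, 0.2, -0.2]
grip_width: 0.064
```

Request:
{"method": "carry_out", "body": {
  "plan": [
    {"grip":1,"dp":[0,0,-0.01],"rotation":[1,0,0]},
    {"grip":1,"dp":[0,0,-0.03],"rotation":[0,0,0]},
    {"grip":1,"dp":[0,0,-0.04],"rotation":[0,0,0]},
    {"grip":1,"dp":[0,0,-0.04],"rotation":[0,0,0]},
    {"grip":1,"dp":[0,0,-0.04],"rotation":[0,0,0]},
    {"grip":1,"dp":[0,0,-0.04],"rotation":[0,0,0]},
    {"grip":1,"dp":[0.02,0,-0.04],"rotation":[0,0,0]},
    {"grip":1,"dp":[0.03,0,-0.035],"rotation":[0,0,0]}
  ]
}}

```text
time_s: 4.98
tool_pos: [0.4133, 0.0756, 0.2891]
tool_rot: [-178.4, -0.2, 112.3]
force: [1.7, 1.3, -2.5]
grip_width: 0.0639
```

```bash
python3 - <<'E'
from h import *
go([.435,.304,.345],113.2)
E
```

```text
tcp [0.4133 0.0756 0.2891] rot [-178.4   -0.2  112.3] t 4.9833 F [ 1.7  1.3 -2.5] w 0.0639
d_tool [ 0.2032  0.1052 -0.0582] per8 [ 0.0254  0.0132 -0.0073]
turn [-1.57 -0.18 -0.88]
```

Request:
{"method": "carry_out", "body": {
  "plan": [
    {"grip":1,"dp":[0.015,0.01,-0.03],"rotation":[-0.8,0,-0.4]},
    {"grip":1,"dp":[0.025,0.014,-0.015],"rotation":[-0.8,0,-0.4]},
    {"grip":1,"dp":[0.03,0.015,0],"rotation":[0,0,0]},
    {"grip":1,"dp":[0.03,0.015,0],"rotation":[0,0,0]},
    {"grip":1,"dp":[0.03,0.015,0],"rotation":[0,0,0]},
    {"grip":1,"dp":[0.025,0.01,0],"rotation":[0,0,0]},
    {"grip":1,"dp":[0.015,0.01,0],"rotation":[0,0,0]},
    {"grip":1,"dp":[0,0,0],"rotation":[0,0,0]}
  ]
}}

```text
time_s: 5.65
tool_pos: [0.4299, 0.2797, 0.3462]
tool_rot: [179.0, -0.4, 113.3]
force: [-1.0, 0.1, -2.2]
grip_width: 0.0644
```

```bash
python3 - <<'E'
from h import *
go([.435,.304,.345],113.2)
E
```

```text
tcp [0.4299 0.2797 0.3462] rot [179.   -0.4 113.3] t 5.65 F [-1.   0.1 -2.2] w 0.0644
d_tool [0.0203 0.0142 0.0016] per8 [0.0025 0.0018 0.0002]
turn [ 0.99 -0.41  0.05]
```

Request:
{"method": "carry_out", "body": {
  "plan": [
    {"grip":1,"dp":[0.01,0.007,0],"rotation":[0.5,-0.2,0]},
    {"grip":1,"dp":[0.007,0.005,0],"rotation":[0.4,-0.2,0]},
    {"grip":1,"dp":[0.001,0.001,0],"rotation":[0,0,0]},
    {"grip":1,"dp":[0,0,0],"rotation":[0,0,0]}
  ]
}}

```text
time_s: 5.98
tool_pos: [0.4344, 0.3012, 0.3439]
tool_rot: [-179.7, 0.2, 113.3]
force: [-0.1, -1.0, -1.0]
grip_width: 0.064
```

```bash
python3 - <<'E'
from h import *
go([.435,.304,.315],113.2)
t=env.read_camera('top')[:,:,::-1];s=env.read_camera('side')[:,:,::-1]
cr=lambda im,x0,y0,w,h,k: cv2.resize(im[y0:y0+h,x0:x0+w],None,fx=k,fy=k,interpolation=cv2.INTER_CUBIC)
cv2.imwrite('pics/c3.png',np.hstack([cr(t,130,270,100,100,4),cr(s,140,140,100,100,4)]))
E
```

```text
tcp [0.4344 0.3012 0.3439] rot [-179.7    0.2  113.3] t 5.9833 F [-0.1 -1.  -1. ] w 0.064
d_tool [0.0025 0.0018 0.0289] per8 [0.0003 0.0002 0.0036]
turn [-0.27  0.19  0.09]
```

View pics/c3.png

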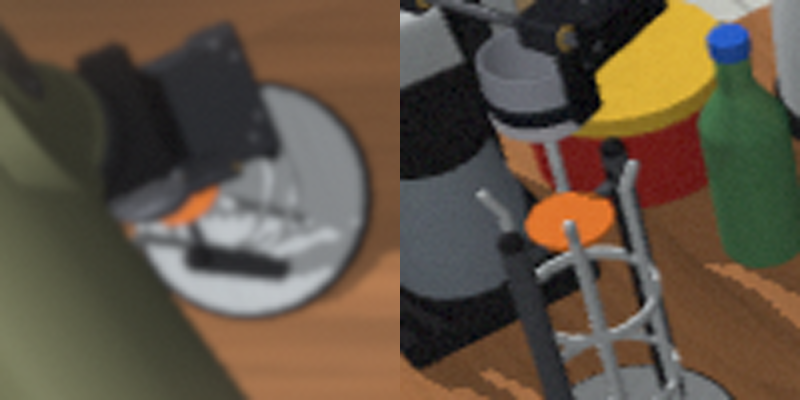

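```bash
python3 - <<'E'
from h import *
print('rodtops side',ray('side',179.75,185.5,.275))
# top rods tips from c2: (45,146),(85,250),(150,100) and 4th hidden
for u,v in((45,146),(85,250),(150,100)): print('top tip',ray('top',140+u/4,270+v/4,.275).round(4))
print('rim proj',proj('side',[.4344,.3012,.378]),'cup bottom',proj('side',[.4344,.3012,.324]))
for z in(.26,.25,.24,.23): print(z,ray('side',182.5,195.2,z).round(4),ray('top',173.25,314.5,z).round(4))
E
```

```text
rodtops side [0.43348524 0.30257854 0.275     ]
top tip [0.4533 0.3529 0.275 ]
top tip [0.3907 0.3266 0.275 ]
top tip [0.48   0.2901 0.275 ]
rim proj [171.18696228 152.82877831] cup bottom [176.12186953 170.517194  ]
0.26 [0.4256 0.2813 0.26  ] [0.4342 0.3028 0.26  ]
0.25 [0.43   0.2931 0.25  ] [0.4349 0.3053 0.25  ]
0.24 [0.4344 0.3048 0.24  ] [0.4355 0.3079 0.24  ]
0.23 [0.4388 0.3165 0.23  ] [0.4362 0.3104 0.23  ]
```

Request:
{"method": "carry_out", "body": {
  "plan": [
    {"grip":1,"dp":[0.002,0.001,0.02],"rotation":[0,0,0]},
    {"grip":1,"dp":[0,0,0.02],"rotation":[0,0,0]},
    {"grip":1,"dp":[0,0,0.015],"rotation":[0,0,0]},
    {"grip":1,"dp":[0,0,0.01],"rotation":[0,0,0]},
    {"grip":1,"dp":[0,0,0.004],"rotation":[0,0,0]},
    {"grip":1,"dp":[0,0,0],"rotation":[0,0,0]}
  ]
}}

```text
time_s: 6.58
tool_pos: [0.4369, 0.2981, 0.2759]
tool_rot: [179.8, 0.1, 112.8]
force: [0.8, 2.3, -2.9]
grip_width: 0.0637
```

```bash
python3 - <<'E'
from h import *
go([.4343,.3035,.243],113.2)
E
```

```text
tcp [0.4369 0.2981 0.2759] rot [1.798e+02 1.000e-01 1.128e+02] t 6.5833 F [ 0.8  2.3 -2.9] w 0.0637
d_tool [ 0.0061 -0.0005  0.0329] per8 [ 0.0008 -0.0001  0.0041]
turn [ 0.19  0.1  -0.4 ]
```

Request:
{"method": "carry_out", "body": {
  "plan": [
    {"grip":1,"dp":[0.006,0,0],"rotation":[0,0,0]},
    {"grip":1,"dp":[0.001,0,0.005],"rotation":[0,0,0]},
    {"grip":1,"dp":[0.001,0,0.008],"rotation":[0,0,0]},
    {"grip":1,"dp":[0,0,0.005],"rotation":[0,0,0]}
  ]
}}

```text
time_s: 6.92
tool_pos: [0.4352, 0.3067, 0.2608]
tool_rot: [179.5, 0.0, 112.7]
force: [0.2, 2.3, -1.6]
grip_width: 0.0637
```

```bash
python3 - <<'E'
from h import *
go([.4343,.3035,.243],113.2)
E
```

```text
tcp [0.4352 0.3067 0.2608] rot [179.5   0.  112.7] t 6.9167 F [ 0.2  2.3 -1.6] w 0.0637
d_tool [-0.0026 -0.0023  0.0178] per8 [-0.0003 -0.0003  0.0022]
turn [ 0.55  0.02 -0.46]
```

Request:
{"method": "carry_out", "body": {
  "plan": [
    {"grip":1,"dp":[-0.001,-0.001,0.006],"rotation":[0.3,0,0]},
    {"grip":1,"dp":[0,0,0.006],"rotation":[0,0,0]},
    {"grip":1,"dp":[0,0,0.006],"rotation":[0,0,0]},
    {"grip":1,"dp":[0,0,0.004],"rotation":[0,0,0]},
    {"grip":1,"dp":[0,0,0.002],"rotation":[0,0,0]}
  ]
}}

```text
time_s: 7.33
tool_pos: [0.4357, 0.307, 0.2394]
tool_rot: [179.4, -0.1, 112.8]
force: [-2.0, -0.8, 5.0]
grip_width: 0.064
```

```bash
python3 - <<'E'
from h import *
go([.4343,.3035,.243],113.2)
E
```

```text
tcp [0.4357 0.307  0.2394] rot [ 1.794e+02 -1.000e-01  1.128e+02] t 7.3333 F [-2.  -0.8  5. ] w 0.064
d_tool [-0.0027 -0.0026 -0.0036] per8 [-0.0003 -0.0003 -0.0005]
turn [ 0.56 -0.1  -0.38]
```

Request:
{"method": "carry_out", "body": {
  "plan": [
    {"grip":0,"dp":[0,0,0],"rotation":[0,0,0]},
    {"grip":0,"dp":[0,0,0],"rotation":[0,0,0]},
    {"grip":0,"dp":[0,0,0],"rotation":[0,0,0]},
    {"grip":0,"dp":[0,0,0],"rotation":[0,0,0]},
    {"grip":0,"dp":[0,0,-0.01],"rotation":[0,0,0]},
    {"grip":0,"dp":[0,0,-0.03],"rotation":[0,0,0]},
    {"grip":0,"dp":[0,0,-0.03],"rotation":[0,0,0]},
    {"grip":0,"dp":[0,0,-0.02],"rotation":[0,0,0]}
  ]
}}

```text
time_s: 8.0
tool_pos: [0.433, 0.3036, 0.3254]
tool_rot: [-179.8, 0.2, 112.8]
force: [0.5, 0.1, 0.3]
grip_width: 0.087
```

Request:
{"method": "carry_out", "body": {
  "plan": [
    {"grip":0,"dp":[-0.03,0,-0.005],"rotation":[0,0,0]},
    {"grip":0,"dp":[-0.04,-0.017,0],"rotation":[0,0,0]},
    {"grip":0,"dp":[-0.04,-0.017,0],"rotation":[0,0,0]},
    {"grip":0,"dp":[-0.04,-0.017,0],"rotation":[0,0,0]},
    {"grip":0,"dp":[-0.04,-0.017,0],"rotation":[0,0,0]},
    {"grip":0,"dp":[-0.04,-0.017,0],"rotation":[0,0,0]},
    {"grip":0,"dp":[-0.04,-0.017,0.01],"rotation":[0,0,0]},
    {"grip":0,"dp":[-0.02,-0.01,0.02],"rotation":[0,0,0]}
  ]
}}

```text
time_s: 8.67
tool_pos: [0.4485, 0.0029, 0.3154]
tool_rot: [178.7, 0.0, 113.6]
force: [0.2, -0.8, -0.1]
grip_width: 0.0874
```

```bash
python3 - <<'E'
from h import *
go([.4312,-.0647,.1],113.2)
shot('top','t4.png')
t=cv2.imread('pics/raw_t4.png');s=env.read_camera('side')[:,:,::-1]
cr=lambda im,x0,y0,w,h,k: cv2.resize(im[y0:y0+h,x0:x0+w],None,fx=k,fy=k,interpolation=cv2.INTER_CUBIC)
cv2.imwrite('pics/c4.png',np.hstack([cr(t,140,210,220,140,2)[:280],cr(s,150,160,140,110,2.55)[:280]]))
E
```

```text
tcp [0.4485 0.0029 0.3154] rot [178.7   0.  113.6] t 8.6667 F [ 0.2 -0.8 -0.1] w 0.0874
d_tool [-0.0549 -0.0477  0.2144] per8 [-0.0069 -0.006   0.0268]
turn [1.27 0.01 0.44]
```

View pics/c4.png

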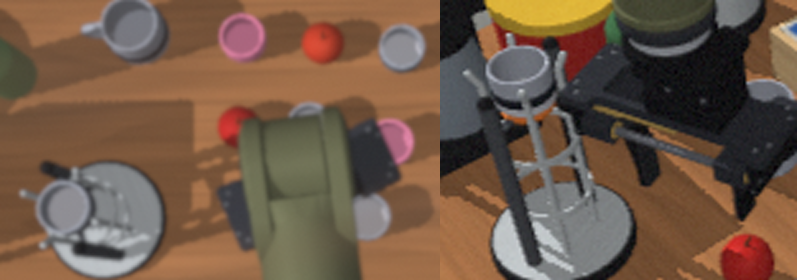

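The first cup sits upright in the dispenser, with its rim near the rod tops at top pixel (172,314). D is still at (324,318).

Request:
{"method": "carry_out", "body": {
  "plan": [
    {"grip":0,"dp":[-0.018,-0.016,0.03],"rotation":[0.6,0,0]},
    {"grip":0,"dp":[-0.016,-0.015,0.04],"rotation":[0.5,0,0]},
    {"grip":0,"dp":[-0.006,-0.007,0.04],"rotation":[0,0,0]},
    {"grip":0,"dp":[0,0,0.04],"rotation":[0,0,0]},
    {"grip":0,"dp":[0,0,0.03],"rotation":[0,0,0]},
    {"grip":0,"dp":[0,0,0.01],"rotation":[0,0,0]},
    {"grip":0,"dp":[0,0,0.0],"rotation":[0,0,0]},
    {"grip":0,"dp":[0,0,0.0],"rotation":[0,0,0]}
  ]
}}

```text
time_s: 9.43
tool_pos: [0.4314, -0.0458, 0.1218]
tool_rot: [179.6, -0.1, 113.5]
force: [-0.4, 0.5, -0.2]
grip_width: 0.0871
```

```bash
python3 - <<'E'
from h import *
go([.4312,-.0647,.018],113.2)
E
```

```text
tcp [ 0.4314 -0.0458  0.1218] rot [ 1.796e+02 -1.000e-01  1.135e+02] t 9.4333 F [-0.4  0.5 -0.2] w 0.0871
d_tool [-0.0175 -0.0084  0.1037] per8 [-0.0022 -0.0011  0.013 ]
turn [ 0.4  -0.13  0.31]
```

Request:
{"method": "carry_out", "body": {
  "plan": [
    {"grip":0,"dp":[-0.014,-0.007,0.01],"rotation":[0.4,0,0]},
    {"grip":0,"dp":[-0.004,-0.002,0.015],"rotation":[0,0,0]},
    {"grip":0,"dp":[0,0,0.012],"rotation":[0,0,0]},
    {"grip":0,"dp":[0,0,0],"rotation":[0,0,0]},
    {"grip":0,"dp":[0,0,0],"rotation":[0,0,0]}
  ]
}}

```text
time_s: 9.85
tool_pos: [0.4383, -0.0637, 0.0922]
tool_rot: [179.3, 0.1, 113.8]
force: [0.7, 0.2, -0.4]
grip_width: 0.0868
```

```bash
python3 - <<'E'
from h import *
go([.4312,-.0647,.018],113.2)
E
```

```text
tcp [ 0.4383 -0.0637  0.0922] rot [1.793e+02 1.000e-01 1.138e+02] t 9.85 F [ 0.7  0.2 -0.4] w 0.0868
d_tool [ 0.002  -0.0078  0.0741] per8 [ 0.0003 -0.001   0.0093]
turn [0.73 0.1  0.64]
```

Request:
{"method": "carry_out", "body": {
  "plan": [
    {"grip":0,"dp":[0.001,-0.008,0.01],"rotation":[0.7,0,0.5]},
    {"grip":0,"dp":[0,-0.002,0.02],"rotation":[0,0,0]},
    {"grip":0,"dp":[0,0,0.02],"rotation":[0,0,0]},
    {"grip":0,"dp":[0,-0.001,0.012],"rotation":[0,0,0]},
    {"grip":0,"dp":[0,0,0],"rotation":[0,0,0]},
    {"grip":0,"dp":[0,0,0],"rotation":[0,0,0]}
  ]
}}

```text
time_s: 10.35
tool_pos: [0.4328, -0.0654, 0.0339]
tool_rot: [179.4, 0.3, 113.4]
force: [-0.1, 0.4, -0.5]
grip_width: 0.0868
```

```bash
python3 - <<'E'
from h import *
go([.4312,-.0647,.019],113.2)
E
```

```text
tcp [ 0.4328 -0.0654  0.0339] rot [179.4   0.3 113.4] t 10.35 F [-0.1  0.4 -0.5] w 0.0868
d_tool [ 0.0014 -0.0014  0.0149] per8 [ 0.0002 -0.0002  0.0019]
turn [0.58 0.28 0.23]
```

Request:
{"method": "carry_out", "body": {
  "plan": [
    {"grip":0,"dp":[0.001,-0.002,0.01],"rotation":[0.5,0.2,0]},
    {"grip":0,"dp":[0,0,0.006],"rotation":[0,0,0]},
    {"grip":1,"dp":[0,0,0],"rotation":[0,0,0]},
    {"grip":1,"dp":[0,0,0],"rotation":[0,0,0]},
    {"grip":1,"dp":[0,0,0],"rotation":[0,0,0]},
    {"grip":1,"dp":[0,0,0],"rotation":[0,0,0]},
    {"grip":1,"dp":[0,0,0],"rotation":[0,0,0]},
    {"grip":1,"dp":[0,0,0],"rotation":[0,0,0]}
  ]
}}

```text
time_s: 11.02
tool_pos: [0.433, -0.0643, 0.0196]
tool_rot: [179.7, 0.1, 113.5]
force: [-0.2, -0.9, -2.1]
grip_width: 0.0641
```

Request:
{"method": "carry_out", "body": {
  "plan": [
    {"grip":1,"dp":[0,0,0],"rotation":[0,0,0]},
    {"grip":1,"dp":[0,0,0],"rotation":[0,0,0]}
  ]
}}

```text
time_s: 11.18
tool_pos: [0.4329, -0.0643, 0.0196]
tool_rot: [179.7, 0.1, 113.5]
force: [0.2, 0.4, -1.4]
grip_width: 0.0641
```

Request:
{"method": "carry_out", "body": {
  "plan": [
    {"grip":1,"dp":[0,0,-0.01],"rotation":[0,0,0]},
    {"grip":1,"dp":[0,0,-0.03],"rotation":[0,0,0]},
    {"grip":1,"dp":[0,0,-0.04],"rotation":[0,0,0]},
    {"grip":1,"dp":[0,0,-0.04],"rotation":[0,0,0]},
    {"grip":1,"dp":[0,0,-0.04],"rotation":[0,0,0]},
    {"grip":1,"dp":[0,0,-0.04],"rotation":[0,0,0]},
    {"grip":1,"dp":[0.02,0.01,-0.04],"rotation":[0,0,0]},
    {"grip":1,"dp":[0.03,0.01,-0.04],"rotation":[0,0,0]}
  ]
}}

```text
time_s: 11.85
tool_pos: [0.4228, -0.0251, 0.2934]
tool_rot: [-179.3, 0.0, 112.6]
force: [1.7, 0.4, -2.2]
grip_width: 0.0642
```

```bash
python3 - <<'E'
from h import *
go([.435,.304,.355],113.2)
E
```

```text
tcp [ 0.4228 -0.0251  0.2934] rot [-179.3    0.   112.6] t 11.85 F [ 1.7  0.4 -2.2] w 0.0642
d_tool [ 0.2991  0.1371 -0.0633] per8 [ 0.0374  0.0171 -0.0079]
turn [-0.71  0.   -0.57]
```

Request:
{"method": "carry_out", "body": {
  "plan": [
    {"grip":1,"dp":[0.025,0.015,-0.03],"rotation":[-0.4,0,-0.3]},
    {"grip":1,"dp":[0.035,0.018,-0.02],"rotation":[-0.3,0,-0.3]},
    {"grip":1,"dp":[0.038,0.018,0],"rotation":[0,0,0]},
    {"grip":1,"dp":[0.038,0.018,0],"rotation":[0,0,0]},
    {"grip":1,"dp":[0.038,0.018,0],"rotation":[0,0,0]},
    {"grip":1,"dp":[0.038,0.015,0],"rotation":[0,0,0]},
    {"grip":1,"dp":[0.03,0.01,0],"rotation":[0,0,0]},
    {"grip":1,"dp":[0.01,0.004,0],"rotation":[0,0,0]}
  ]
}}

```text
time_s: 12.52
tool_pos: [0.4317, 0.2554, 0.3612]
tool_rot: [178.5, 0.0, 112.7]
force: [-0.6, 0.9, -2.6]
grip_width: 0.0644
```

Request:
{"method": "carry_out", "body": {
  "plan": [
    {"grip":1,"dp":[0,0,0],"rotation":[0,0,0]},
    {"grip":1,"dp":[0,0,0],"rotation":[0,0,0]}
  ]
}}

```text
time_s: 12.68
tool_pos: [0.4302, 0.2579, 0.3613]
tool_rot: [178.5, 0.1, 113.0]
force: [1.1, -0.4, -2.4]
grip_width: 0.0639
```

```bash
python3 - <<'E'
from h import *
go([.435,.304,.30],113.2)
E
```

```text
tcp [0.4302 0.2579 0.3613] rot [1.785e+02 1.000e-01 1.130e+02] t 12.6833 F [ 1.1 -0.4 -2.4] w 0.0639
d_tool [0.0407 0.0209 0.0617] per8 [0.0051 0.0026 0.0077]
turn [ 1.47  0.12 -0.18]
```

Request:
{"method": "carry_out", "body": {
  "plan": [
    {"grip":1,"dp":[0.02,0.011,0],"rotation":[0.8,0,0]},
    {"grip":1,"dp":[0.018,0.009,0.01],"rotation":[0.6,0,0]},
    {"grip":1,"dp":[0.004,0.001,0.02],"rotation":[0,0,0]},
    {"grip":1,"dp":[0,0,0.012],"rotation":[0,0,0]},
    {"grip":1,"dp":[0,0,0],"rotation":[0,0,0]},
    {"grip":1,"dp":[0,0,0],"rotation":[0,0,0]}
  ]
}}

```text
time_s: 13.18
tool_pos: [0.4381, 0.2925, 0.3214]
tool_rot: [179.8, 0.4, 112.0]
force: [0.2, 0.4, -1.4]
grip_width: 0.064
```

```bash
python3 - <<'E'
from h import *
go([.435,.305,.285],113.2)
E
```

```text
tcp [0.4381 0.2925 0.3214] rot [179.8   0.4 112. ] t 13.1833 F [ 0.2  0.4 -1.4] w 0.064
d_tool [0.013  0.0017 0.0363] per8 [0.0016 0.0002 0.0045]
turn [ 0.18  0.45 -1.25]
```

Request:
{"method": "carry_out", "body": {
  "plan": [
    {"grip":1,"dp":[0.009,0.001,0],"rotation":[0,0.4,-1.2]},
    {"grip":1,"dp":[0.004,0.001,0.008],"rotation":[0,0,0]},
    {"grip":1,"dp":[0.002,0,0.01],"rotation":[0,0,0]},
    {"grip":1,"dp":[0,0,0],"rotation":[0,0,0]},
    {"grip":1,"dp":[0,0,0],"rotation":[0,0,0]}
  ]
}}

```text
time_s: 13.6
tool_pos: [0.4359, 0.305, 0.3051]
tool_rot: [179.5, -0.0, 112.9]
force: [-0.7, 0.8, -2.2]
grip_width: 0.064
```

```bash
python3 - <<'E'
from h import *
go([.435,.305,.285],113.2)
E
```

```text
tcp [0.4359 0.305  0.3051] rot [179.5  -0.  112.9] t 13.6 F [-0.7  0.8 -2.2] w 0.064
d_tool [ 0.0003 -0.001   0.0201] per8 [ 0.     -0.0001  0.0025]
turn [ 0.46  0.   -0.26]
```

Aligned. I'll lower until contact, then push.

Request:
{"method": "carry_out", "body": {
  "plan": [
    {"grip":1,"dp":[0.001,0,0.008],"rotation":[0.4,0,0]},
    {"grip":1,"dp":[0.002,0,0.007],"rotation":[0,0,0]},
    {"grip":1,"dp":[0.001,0,0.005],"rotation":[0,0,0]},
    {"grip":1,"dp":[0,0,0],"rotation":[0,0,0]},
    {"grip":1,"dp":[0,0,0],"rotation":[0,0,0]}
  ]
}}

```text
time_s: 14.02
tool_pos: [0.4343, 0.3091, 0.2831]
tool_rot: [180.0, 0.0, 113.0]
force: [-0.4, -0.5, 2.6]
grip_width: 0.0641
```

Request:
{"method": "carry_out", "body": {
  "plan": [
    {"grip":1,"dp":[0,0,0.005],"rotation":[0,0,0]},
    {"grip":1,"dp":[0,0,0.006],"rotation":[0,0,0]},
    {"grip":1,"dp":[0,0,0.006],"rotation":[0,0,0]}
  ]
}}

```text
time_s: 14.27
tool_pos: [0.4348, 0.3092, 0.2685]
tool_rot: [179.8, -0.0, 112.9]
force: [-2.5, -1.4, 2.9]
grip_width: 0.064
```

```bash
python3 - <<'E'
from h import *
go([.435,.305,.243],113.2)
E
```

```text
tcp [0.4348 0.3092 0.2685] rot [179.8  -0.  112.9] t 14.2667 F [-2.5 -1.4  2.9] w 0.064
d_tool [-0.004  -0.0016  0.0255] per8 [-0.0005 -0.0002  0.0032]
turn [ 0.21 -0.02 -0.26]
```

Request:
{"method": "carry_out", "body": {
  "plan": [
    {"grip":1,"dp":[-0.001,-0.001,0.006],"rotation":[0.2,0,0]},
    {"grip":1,"dp":[-0.001,0,0.006],"rotation":[0,0,0]},
    {"grip":1,"dp":[0,0,0.006],"rotation":[0,0,0]},
    {"grip":1,"dp":[0,0,0.006],"rotation":[0,0,0]},
    {"grip":1,"dp":[0,0,0.003],"rotation":[0,0,0]},
    {"grip":1,"dp":[0,0,0],"rotation":[0,0,0]}
  ]
}}

```text
time_s: 14.77
tool_pos: [0.4346, 0.3089, 0.2398]
tool_rot: [179.8, -0.2, 113.0]
force: [-1.2, -0.5, 4.1]
grip_width: 0.0639
```

```bash
python3 - <<'E'
from h import *
go([.435,.305,.243],113.2)
E
```

```text
tcp [0.4346 0.3089 0.2398] rot [179.8  -0.2 113. ] t 14.7667 F [-1.2 -0.5  4.1] w 0.0639
d_tool [-0.0038 -0.0011 -0.0032] per8 [-0.0005 -0.0001 -0.0004]
turn [ 0.21 -0.21 -0.19]
```

Request:
{"method": "carry_out", "body": {
  "plan": [
    {"grip":0,"dp":[0,0,0],"rotation":[0,0,0]},
    {"grip":0,"dp":[0,0,0],"rotation":[0,0,0]},
    {"grip":0,"dp":[0,0,0],"rotation":[0,0,0]},
    {"grip":0,"dp":[0,0,0],"rotation":[0,0,0]},
    {"grip":0,"dp":[0,0,-0.01],"rotation":[0,0,0]},
    {"grip":0,"dp":[0,0,-0.03],"rotation":[0,0,0]},
    {"grip":0,"dp":[0,0,-0.03],"rotation":[0,0,0]},
    {"grip":0,"dp":[0,0,-0.02],"rotation":[0,0,0]}
  ]
}}

```text
time_s: 15.43
tool_pos: [0.4328, 0.3052, 0.3258]
tool_rot: [-179.4, 0.1, 112.9]
force: [0.5, 0.1, -0.3]
grip_width: 0.087
```

Request:
{"method": "carry_out", "body": {
  "plan": [
    {"grip":0,"dp":[-0.03,0,-0.005],"rotation":[0,0,0]},
    {"grip":0,"dp":[-0.04,0,0],"rotation":[0,0,0]},
    {"grip":0,"dp":[-0.04,0,0],"rotation":[0,0,0]},
    {"grip":0,"dp":[-0.04,0,0],"rotation":[0,0,0]},
    {"grip":0,"dp":[-0.04,0,0],"rotation":[0,0,0]},
    {"grip":0,"dp":[-0.04,0,0.01],"rotation":[0,0,0]},
    {"grip":0,"dp":[-0.03,0,0.02],"rotation":[0,0,0]},
    {"grip":0,"dp":[-0.02,0,0.02],"rotation":[0,0,0]}
  ]
}}

```text
time_s: 16.1
tool_pos: [0.5514, 0.0477, 0.2987]
tool_rot: [178.9, 0.0, 113.9]
force: [0.7, 0.3, 0.6]
grip_width: 0.0871
```

```bash
python3 - <<'E'
from h import *
go([.5605,.0141,.1],113.2)
t=env.read_camera('top')[:,:,::-1];s=env.read_camera('side')[:,:,::-1]
cr=lambda im,x0,y0,w,h,k: cv2.resize(im[y0:y0+h,x0:x0+w],None,fx=k,fy=k,interpolation=cv2.INTER_CUBIC)
cv2.imwrite('pics/c5.png',np.hstack([cr(t,140,210,220,140,2)[:280],cr(s,150,150,230,180,1.555)[:280]]))
E
```

```text
tcp [0.5514 0.0477 0.2987] rot [178.9   0.  113.9] t 16.1 F [0.7 0.3 0.6] w 0.0871
d_tool [-0.0342 -0.0093  0.1985] per8 [-0.0043 -0.0012  0.0248]
turn [1.14 0.04 0.72]
```

View pics/c5.png

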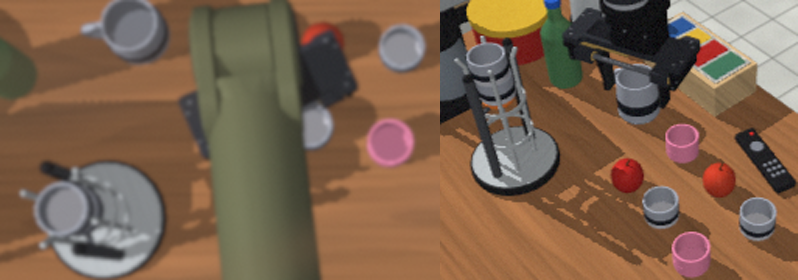

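Two cups are stacked. In the side view B (292,279) and A (354,286) are unmoved. B is next.

Request:
{"method": "carry_out", "body": {
  "plan": [
    {"grip":0,"dp":[-0.014,-0.004,0.03],"rotation":[0.6,0,0.4]},
    {"grip":0,"dp":[-0.008,-0.003,0.04],"rotation":[0.5,0,0.3]},
    {"grip":0,"dp":[-0.002,-0.001,0.04],"rotation":[0,0,0]},
    {"grip":0,"dp":[0,0,0.04],"rotation":[0,0,0]},
    {"grip":0,"dp":[0,0,0.025],"rotation":[0,0,0]},
    {"grip":0,"dp":[0,0,0.01],"rotation":[0,0,0]},
    {"grip":0,"dp":[0,0,0.0],"rotation":[0,0,0]},
    {"grip":0,"dp":[0,0,0.0],"rotation":[0,0,0]}
  ]
}}

```text
time_s: 16.87
tool_pos: [0.5573, 0.0258, 0.113]
tool_rot: [179.7, -0.0, 113.2]
force: [-0.1, -0.2, 0.1]
grip_width: 0.087
```

```bash
python3 - <<'E'
from h import *
go([.5605,.0141,.07],113.2)
E
```

```text
tcp [0.5573 0.0258 0.113 ] rot [179.7  -0.  113.2] t 16.8667 F [-0.1 -0.2  0.1] w 0.087
d_tool [-0.0121 -0.0019  0.0429] per8 [-0.0015 -0.0002  0.0054]
turn [ 0.34 -0.03 -0.04]
```

Request:
{"method": "carry_out", "body": {
  "plan": [
    {"grip":0,"dp":[-0.01,-0.003,0.01],"rotation":[0.3,0,0]},
    {"grip":0,"dp":[-0.002,-0.001,0.02],"rotation":[0,0,0]},
    {"grip":0,"dp":[0,-0.001,0.02],"rotation":[0,0,0]},
    {"grip":0,"dp":[0,0,0.015],"rotation":[0,0,0]},
    {"grip":0,"dp":[0,0,0],"rotation":[0,0,0]},
    {"grip":0,"dp":[0,0,0],"rotation":[0,0,0]}
  ]
}}

```text
time_s: 17.37
tool_pos: [0.5688, 0.0119, 0.0573]
tool_rot: [178.8, 0.3, 113.3]
force: [-0.1, -0.6, 0.1]
grip_width: 0.087
```

```bash
python3 - <<'E'
from h import *
go([.5605,.0141,.019],113.2)
E
```

```text
tcp [0.5688 0.0119 0.0573] rot [178.8   0.3 113.3] t 17.3667 F [-0.1 -0.6  0.1] w 0.087
d_tool [ 0.0056 -0.0076  0.0381] per8 [ 0.0007 -0.0009  0.0048]
turn [1.21 0.34 0.13]
```

Request:
{"method": "carry_out", "body": {
  "plan": [
    {"grip":0,"dp":[0.004,-0.007,0],"rotation":[0.8,0.2,0]},
    {"grip":0,"dp":[0.001,-0.002,0],"rotation":[0.4,0,0]},
    {"grip":0,"dp":[0,0,0.01],"rotation":[0,0,0]},
    {"grip":0,"dp":[0,0,0.015],"rotation":[0,0,0]},
    {"grip":0,"dp":[0,0,0.008],"rotation":[0,0,0]},
    {"grip":0,"dp":[0,0,0],"rotation":[0,0,0]},
    {"grip":0,"dp":[0,0,0],"rotation":[0,0,0]}
  ]
}}

```text
time_s: 17.95
tool_pos: [0.5632, 0.0131, 0.0292]
tool_rot: [179.4, 0.3, 113.4]
force: [-0.8, 0.5, -0.7]
grip_width: 0.087
```

```bash
python3 - <<'E'
from h import *
go([.5605,.0141,.019],113.2)
E
```

```text
tcp [0.5632 0.0131 0.0292] rot [179.4   0.3 113.4] t 17.95 F [-0.8  0.5 -0.7] w 0.087
d_tool [ 0.002  -0.0022  0.0102] per8 [ 0.0003 -0.0003  0.0013]
turn [0.56 0.29 0.17]
```

Request:
{"method": "carry_out", "body": {
  "plan": [
    {"grip":0,"dp":[0.001,-0.003,0.007],"rotation":[0.5,0.2,0]},
    {"grip":0,"dp":[0,0,0.004],"rotation":[0,0,0]},
    {"grip":1,"dp":[0,0,0],"rotation":[0,0,0]},
    {"grip":1,"dp":[0,0,0],"rotation":[0,0,0]},
    {"grip":1,"dp":[0,0,0],"rotation":[0,0,0]},
    {"grip":1,"dp":[0,0,0],"rotation":[0,0,0]},
    {"grip":1,"dp":[0,0,0],"rotation":[0,0,0]},
    {"grip":1,"dp":[0,0,0],"rotation":[0,0,0]}
  ]
}}

```text
time_s: 18.62
tool_pos: [0.5603, 0.0137, 0.0182]
tool_rot: [179.9, 0.0, 113.4]
force: [0.8, 0.1, -1.7]
grip_width: 0.0641
```

Request:
{"method": "carry_out", "body": {
  "plan": [
    {"grip":1,"dp":[0,0,0],"rotation":[0,0,0]},
    {"grip":1,"dp":[0,0,0],"rotation":[0,0,0]}
  ]
}}

```text
time_s: 18.78
tool_pos: [0.5603, 0.0137, 0.0181]
tool_rot: [179.9, 0.0, 113.4]
force: [0.2, 0.7, -0.8]
grip_width: 0.0641
```

Request:
{"method": "carry_out", "body": {
  "plan": [
    {"grip":1,"dp":[0,0,-0.01],"rotation":[0,0,0]},
    {"grip":1,"dp":[0,0,-0.03],"rotation":[0,0,0]},
    {"grip":1,"dp":[0,0,-0.04],"rotation":[0,0,0]},
    {"grip":1,"dp":[0,0,-0.04],"rotation":[0,0,0]},
    {"grip":1,"dp":[0,0,-0.04],"rotation":[0,0,0]},
    {"grip":1,"dp":[0,0,-0.04],"rotation":[0,0,0]},
    {"grip":1,"dp":[0.02,0,-0.04],"rotation":[0,0,0]},
    {"grip":1,"dp":[0.03,0,-0.04],"rotation":[0,0,0]}
  ]
}}

```text
time_s: 19.45
tool_pos: [0.5364, 0.0455, 0.2904]
tool_rot: [-178.7, 0.1, 112.6]
force: [1.1, 0.5, -2.3]
grip_width: 0.0644
```

```bash
python3 - <<'E'
from h import *
go([.435,.306,.355],113.2)
E
```

```text
tcp [0.5364 0.0455 0.2904] rot [-1.787e+02  1.000e-01  1.126e+02] t 19.45 F [ 1.1  0.5 -2.3] w 0.0644
d_tool [ 0.2794  0.0051 -0.065 ] per8 [ 0.0349  0.0006 -0.0081]
turn [-1.28  0.05 -0.58]
```

Request:
{"method": "carry_out", "body": {
  "plan": [
    {"grip":1,"dp":[0.025,0.002,-0.03],"rotation":[-0.6,0,-0.3]},
    {"grip":1,"dp":[0.036,0.002,-0.02],"rotation":[-0.6,0,-0.3]},
    {"grip":1,"dp":[0.038,0.002,0],"rotation":[0,0,0]},
    {"grip":1,"dp":[0.038,0.002,0],"rotation":[0,0,0]},
    {"grip":1,"dp":[0.038,0.002,0],"rotation":[0,0,0]},
    {"grip":1,"dp":[0.035,0.002,0],"rotation":[0,0,0]},
    {"grip":1,"dp":[0.028,0,0],"rotation":[0,0,0]},
    {"grip":1,"dp":[0.01,0,0],"rotation":[0,0,0]}
  ]
}}

```text
time_s: 20.12
tool_pos: [0.4484, 0.2854, 0.3599]
tool_rot: [178.6, 0.1, 112.7]
force: [-0.2, 1.2, -2.9]
grip_width: 0.0641
```

Request:
{"method": "carry_out", "body": {
  "plan": [
    {"grip":1,"dp":[0,0,0],"rotation":[0,0,0]},
    {"grip":1,"dp":[0,0,0],"rotation":[0,0,0]}
  ]
}}

```text
time_s: 20.28
tool_pos: [0.4465, 0.2873, 0.3602]
tool_rot: [178.6, 0.1, 113.0]
force: [-0.4, -1.2, -2.8]
grip_width: 0.0641
```

```bash
python3 - <<'E'
from h import *
go([.435,.306,.31],113.2)
E
```

```text
tcp [0.4465 0.2873 0.3602] rot [1.786e+02 1.000e-01 1.130e+02] t 20.2833 F [-0.4 -1.2 -2.8] w 0.0641
d_tool [ 0.0218 -0.0045  0.0501] per8 [ 0.0027 -0.0006  0.0063]
turn [ 1.36  0.12 -0.16]
```

Request:
{"method": "carry_out", "body": {
  "plan": [
    {"grip":1,"dp":[0.014,-0.003,0],"rotation":[0.8,0,0]},
    {"grip":1,"dp":[0.01,-0.002,0.01],"rotation":[0.5,0,-0.3]},
    {"grip":1,"dp":[0.005,0,0.02],"rotation":[0,0,-0.3]},
    {"grip":1,"dp":[0.004,0,0.013],"rotation":[0,0,0]},
    {"grip":1,"dp":[0,0,0],"rotation":[0,0,0]},
    {"grip":1,"dp":[0,0,0],"rotation":[0,0,0]}
  ]
}}

```text
time_s: 20.78
tool_pos: [0.4313, 0.3109, 0.3141]
tool_rot: [-179.8, 0.3, 112.9]
force: [0.7, 0.4, -1.7]
grip_width: 0.0645
```

```bash
python3 - <<'E'
from h import *
go([.435,.306,.30],113.2)
E
```

```text
tcp [0.4313 0.3109 0.3141] rot [-179.8    0.3  112.9] t 20.7833 F [ 0.7  0.4 -1.7] w 0.0645
d_tool [-0.0059  0.0015  0.0142] per8 [-0.0007  0.0002  0.0018]
turn [-0.16  0.28 -0.27]
```

Request:
{"method": "carry_out", "body": {
  "plan": [
    {"grip":1,"dp":[-0.005,0.002,0],"rotation":[0,0.2,-0.2]},
    {"grip":1,"dp":[0,0,0.006],"rotation":[0,0,0]},
    {"grip":1,"dp":[0.001,0,0.006],"rotation":[0,0,0]},
    {"grip":1,"dp":[0,0,0],"rotation":[0,0,0]}
  ]
}}

```text
time_s: 21.12
tool_pos: [0.4371, 0.3057, 0.3025]
tool_rot: [-179.9, 0.1, 112.9]
force: [0.5, -0.5, -3.2]
grip_width: 0.0643
```

```bash
python3 - <<'E'
from h import *
go([.435,.306,.285],113.2)
E
```

```text
tcp [0.4371 0.3057 0.3025] rot [-1.799e+02  1.000e-01  1.129e+02] t 21.1167 F [ 0.5 -0.5 -3.2] w 0.0643
d_tool [ 0.0011 -0.0018  0.0175] per8 [ 0.0001 -0.0002  0.0022]
turn [-0.08  0.08 -0.31]
```

Request:
{"method": "carry_out", "body": {
  "plan": [
    {"grip":1,"dp":[0.002,-0.001,0.007],"rotation":[0,0,0]},
    {"grip":1,"dp":[0.002,-0.001,0.006],"rotation":[0,0,0]},
    {"grip":1,"dp":[0.001,0,0.004],"rotation":[0,0,0]},
    {"grip":1,"dp":[0,0,0],"rotation":[0,0,0]},
    {"grip":1,"dp":[0,0,0],"rotation":[0,0,0]}
  ]
}}

```text
time_s: 21.53
tool_pos: [0.4329, 0.3098, 0.2839]
tool_rot: [-180.0, 0.1, 112.9]
force: [1.0, -0.3, -2.3]
grip_width: 0.0646
```

Request:
{"method": "carry_out", "body": {
  "plan": [
    {"grip":1,"dp":[0,0,0.005],"rotation":[0,0,0]},
    {"grip":1,"dp":[0,0,0.006],"rotation":[0,0,0]},
    {"grip":1,"dp":[0,0,0.006],"rotation":[0,0,0]}
  ]
}}

```text
time_s: 21.78
tool_pos: [0.4338, 0.3107, 0.2695]
tool_rot: [179.8, -0.0, 112.9]
force: [-2.3, -1.4, 2.4]
grip_width: 0.0648
```

```bash
python3 - <<'E'
from h import *
go([.435,.306,.24],113.2)
E
```

```text
tcp [0.4338 0.3107 0.2695] rot [179.8  -0.  112.9] t 21.7833 F [-2.3 -1.4  2.4] w 0.0648
d_tool [-0.0048 -0.0009  0.0295] per8 [-0.0006 -0.0001  0.0037]
turn [ 0.25 -0.01 -0.31]
```

Request:
{"method": "carry_out", "body": {
  "plan": [
    {"grip":1,"dp":[-0.002,0,0.006],"rotation":[0,0,0]},
    {"grip":1,"dp":[-0.001,0,0.006],"rotation":[0,0,0]},
    {"grip":1,"dp":[0,0,0.007],"rotation":[0,0,0]},
    {"grip":1,"dp":[0,0,0.007],"rotation":[0,0,0]},
    {"grip":1,"dp":[0,0,0.004],"rotation":[0,0,0]},
    {"grip":1,"dp":[0,0,0],"rotation":[0,0,0]}
  ]
}}

```text
time_s: 22.28
tool_pos: [0.4336, 0.3099, 0.2373]
tool_rot: [179.7, -0.2, 113.0]
force: [-2.1, 1.2, 3.8]
grip_width: 0.0649
```

```bash
python3 - <<'E'
from h import *
go([.435,.306,.24],113.2)
E
```

```text
tcp [0.4336 0.3099 0.2373] rot [179.7  -0.2 113. ] t 22.2833 F [-2.1  1.2  3.8] w 0.0649
d_tool [-0.0041 -0.0002 -0.0028] per8 [-0.0005 -0.     -0.0003]
turn [ 0.27 -0.24 -0.19]
```

Request:
{"method": "carry_out", "body": {
  "plan": [
    {"grip":0,"dp":[0,0,0],"rotation":[0,0,0]},
    {"grip":0,"dp":[0,0,0],"rotation":[0,0,0]},
    {"grip":0,"dp":[0,0,0],"rotation":[0,0,0]},
    {"grip":0,"dp":[0,0,0],"rotation":[0,0,0]},
    {"grip":0,"dp":[0,0,-0.01],"rotation":[0,0,0]},
    {"grip":0,"dp":[0,0,-0.03],"rotation":[0,0,0]},
    {"grip":0,"dp":[0,0,-0.03],"rotation":[0,0,0]},
    {"grip":0,"dp":[0,0,-0.02],"rotation":[0,0,0]}
  ]
}}

```text
time_s: 22.95
tool_pos: [0.433, 0.3057, 0.3241]
tool_rot: [-179.7, 0.2, 112.9]
force: [-0.1, 0.7, 0.4]
grip_width: 0.0867
```

Request:
{"method": "carry_out", "body": {
  "plan": [
    {"grip":0,"dp":[-0.03,0.004,-0.005],"rotation":[0,0,0]},
    {"grip":0,"dp":[-0.04,0.005,0],"rotation":[0,0,0]},
    {"grip":0,"dp":[-0.04,0.005,0],"rotation":[0,0,0]},
    {"grip":0,"dp":[-0.04,0.005,0],"rotation":[0,0,0]},
    {"grip":0,"dp":[-0.04,0.005,0],"rotation":[0,0,0]},
    {"grip":0,"dp":[-0.04,0.005,0],"rotation":[0,0,0]},
    {"grip":0,"dp":[-0.04,0.005,0],"rotation":[0,0,0]},
    {"grip":0,"dp":[-0.04,0.005,0.01],"rotation":[0,0,0]}
  ]
}}

```text
time_s: 23.62
tool_pos: [0.5967, 0.0419, 0.3374]
tool_rot: [178.8, -0.1, 114.3]
force: [-0.2, 1.0, 0.8]
grip_width: 0.0871
```

```bash
python3 - <<'E'
from h import *
go([.6706,-.1192,.12],113.2)
t=env.read_camera('top')[:,:,::-1];s=env.read_camera('side')[:,:,::-1]
cr=lambda im,x0,y0,w,h,k: cv2.resize(im[y0:y0+h,x0:x0+w],None,fx=k,fy=k,interpolation=cv2.INTER_CUBIC)
cv2.imwrite('pics/c6.png',np.hstack([cr(t,140,210,220,140,2)[:280],cr(s,150,150,230,180,1.555)[:280]]))
E
```

```text
tcp [0.5967 0.0419 0.3374] rot [ 1.788e+02 -1.000e-01  1.143e+02] t 23.6167 F [-0.2  1.   0.8] w 0.0871
d_tool [-0.1775 -0.0035  0.2171] per8 [-0.0222 -0.0004  0.0271]
turn [ 1.2  -0.08  1.1 ]
```

View pics/c6.png

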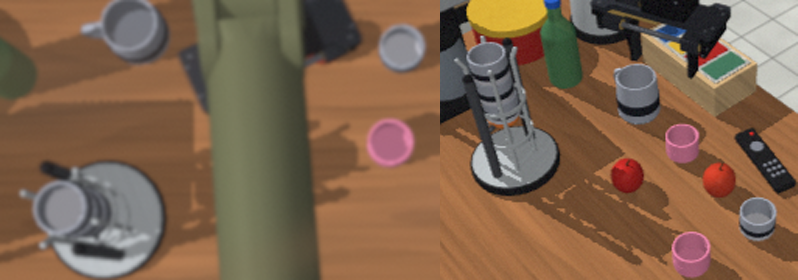

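Three cups are stacked. A is still at (341,233.5) in the top view, so I'll go to it.

Request:
{"method": "carry_out", "body": {
  "plan": [
    {"grip":0,"dp":[-0.038,-0.002,0.01],"rotation":[0.6,0,0.5]},
    {"grip":0,"dp":[-0.038,-0.002,0.02],"rotation":[0.6,0,0.5]},
    {"grip":0,"dp":[-0.035,0,0.03],"rotation":[0,0,0]},
    {"grip":0,"dp":[-0.025,0,0.04],"rotation":[0,0,0]},
    {"grip":0,"dp":[-0.015,0,0.04],"rotation":[0,0,0]},
    {"grip":0,"dp":[-0.005,0,0.03],"rotation":[0,0,0]},
    {"grip":0,"dp":[0,0,0.01],"rotation":[0,0,0]},
    {"grip":0,"dp":[0,0,0.0],"rotation":[0,0,0]}
  ]
}}

```text
time_s: 24.38
tool_pos: [0.6554, -0.1046, 0.1622]
tool_rot: [179.9, 0.3, 112.6]
force: [-1.1, 1.6, 0.5]
grip_width: 0.0866
```

```bash
python3 - <<'E'
from h import *
go([.6706,-.1192,.07],113.2)
E
```

```text
tcp [ 0.6554 -0.1046  0.1622] rot [179.9   0.3 112.6] t 24.3833 F [-1.1  1.6  0.5] w 0.0866
d_tool [-0.0188  0.0082  0.0923] per8 [-0.0024  0.001   0.0115]
turn [ 0.1   0.32 -0.64]
```

Request:
{"method": "carry_out", "body": {
  "plan": [
    {"grip":0,"dp":[-0.012,0.005,0.02],"rotation":[0,0.3,-0.5]},
    {"grip":0,"dp":[-0.005,0.003,0.035],"rotation":[0,0,0]},
    {"grip":0,"dp":[0,0,0.03],"rotation":[0,0,0]},
    {"grip":0,"dp":[0,0,0.01],"rotation":[0,0,0]},
    {"grip":0,"dp":[0,0,0],"rotation":[0,0,0]},
    {"grip":0,"dp":[0,0,0],"rotation":[0,0,0]}
  ]
}}

```text
time_s: 24.88
tool_pos: [0.6786, -0.1096, 0.0785]
tool_rot: [179.0, 0.2, 113.6]
force: [0.4, 0.1, 0.1]
grip_width: 0.0873
```

```bash
python3 - <<'E'
from h import *
go([.6706,-.1192,.018],113.2)
E
```

```text
tcp [ 0.6786 -0.1096  0.0785] rot [179.    0.2 113.6] t 24.8833 F [0.4 0.1 0.1] w 0.0873
d_tool [-0.0054 -0.0123  0.0603] per8 [-0.0007 -0.0015  0.0075]
turn [1.05 0.21 0.44]
```

Request:
{"method": "carry_out", "body": {
  "plan": [
    {"grip":0,"dp":[-0.004,-0.01,0],"rotation":[0.7,0.2,0.3]},
    {"grip":0,"dp":[-0.001,-0.003,0.01],"rotation":[0.3,0,0]},
    {"grip":0,"dp":[0,-0.001,0.02],"rotation":[0,0,0]},
    {"grip":0,"dp":[0,0,0.015],"rotation":[0,0,0]},
    {"grip":0,"dp":[0,0,0],"rotation":[0,0,0]},
    {"grip":0,"dp":[0,0,0],"rotation":[0,0,0]}
  ]
}}

```text
time_s: 25.38
tool_pos: [0.674, -0.121, 0.0446]
tool_rot: [179.1, 0.5, 113.4]
force: [0.4, -0.0, 0.0]
grip_width: 0.0871
```

```bash
python3 - <<'E'
from h import *
go([.6706,-.1192,.018],113.2)
E
```

```text
tcp [ 0.674  -0.121   0.0446] rot [179.1   0.5 113.4] t 25.3833 F [ 0.4 -0.   0. ] w 0.0871
d_tool [ 0.0032 -0.0028  0.0265] per8 [ 0.0004 -0.0003  0.0033]
turn [0.87 0.48 0.22]
```

Request:
{"method": "carry_out", "body": {
  "plan": [
    {"grip":0,"dp":[0.002,-0.003,0.008],"rotation":[0.6,0.3,0]},
    {"grip":0,"dp":[0,-0.001,0.01],"rotation":[0.3,0.2,0]},
    {"grip":0,"dp":[0,0,0.008],"rotation":[0,0,0]},
    {"grip":0,"dp":[0,0,0],"rotation":[0,0,0]},
    {"grip":0,"dp":[0,0,0],"rotation":[0,0,0]}
  ]
}}

```text
time_s: 25.8
tool_pos: [0.6713, -0.1216, 0.02]
tool_rot: [179.9, 0.1, 113.4]
force: [0.4, 0.5, -0.0]
grip_width: 0.0867
```

Request:
{"method": "carry_out", "body": {
  "plan": [
    {"grip":1,"dp":[0,0,0],"rotation":[0,0,0]},
    {"grip":1,"dp":[0,0,0],"rotation":[0,0,0]},
    {"grip":1,"dp":[0,0,0],"rotation":[0,0,0]},
    {"grip":1,"dp":[0,0,0],"rotation":[0,0,0]},
    {"grip":1,"dp":[0,0,0],"rotation":[0,0,0]},
    {"grip":1,"dp":[0,0,0],"rotation":[0,0,0]},
    {"grip":1,"dp":[0,0,0],"rotation":[0,0,0]},
    {"grip":1,"dp":[0,0,0],"rotation":[0,0,0]}
  ]
}}

```text
time_s: 26.47
tool_pos: [0.6713, -0.1206, 0.0202]
tool_rot: [179.9, 0.0, 113.5]
force: [-0.5, 0.2, -0.6]
grip_width: 0.0641
```

Request:
{"method": "carry_out", "body": {
  "plan": [
    {"grip":1,"dp":[0,0,-0.01],"rotation":[0,0,0]},
    {"grip":1,"dp":[0,0,-0.03],"rotation":[0,0,0]},
    {"grip":1,"dp":[0,0,-0.04],"rotation":[0,0,0]},
    {"grip":1,"dp":[0,0,-0.04],"rotation":[0,0,0]},
    {"grip":1,"dp":[0.01,0,-0.04],"rotation":[0,0,0]},
    {"grip":1,"dp":[0.02,0,-0.04],"rotation":[0,0,0]},
    {"grip":1,"dp":[0.03,-0.002,-0.04],"rotation":[0,0,0]},
    {"grip":1,"dp":[0.035,-0.004,-0.04],"rotation":[0,0,0]}
  ]
}}

```text
time_s: 27.13
tool_pos: [0.6289, -0.0552, 0.2819]
tool_rot: [-178.9, -0.1, 112.6]
force: [0.3, 0.1, -2.1]
grip_width: 0.0641
```

Request:
{"method": "carry_out", "body": {
  "plan": [
    {"grip":1,"dp":[0.038,-0.004,-0.04],"rotation":[0,0,0]},
    {"grip":1,"dp":[0.038,-0.004,-0.02],"rotation":[0,0,0]},
    {"grip":1,"dp":[0.038,-0.004,0],"rotation":[0,0,0]},
    {"grip":1,"dp":[0.038,-0.004,0],"rotation":[0,0,0]},
    {"grip":1,"dp":[0.038,-0.004,0],"rotation":[0,0,0]},
    {"grip":1,"dp":[0.038,-0.004,0],"rotation":[0,0,0]},
    {"grip":1,"dp":[0.03,-0.004,0],"rotation":[0,0,0]},
    {"grip":1,"dp":[0.02,-0.002,0],"rotation":[0,0,0]}
  ]
}}

```text
time_s: 27.8
tool_pos: [0.4974, 0.1854, 0.3491]
tool_rot: [179.6, 0.2, 112.1]
force: [-0.5, -0.5, -2.8]
grip_width: 0.0636
```

```bash
python3 - <<'E'
from h import *
go([.435,.306,.355],113.2)
E
```

```text
tcp [0.4974 0.1854 0.3491] rot [179.6   0.2 112.1] t 27.8 F [-0.5 -0.5 -2.8] w 0.0636
d_tool [ 0.1352 -0.0124 -0.0066] per8 [ 0.0169 -0.0016 -0.0008]
turn [ 0.39  0.24 -1.13]
```

Request:
{"method": "carry_out", "body": {
  "plan": [
    {"grip":1,"dp":[0.028,-0.002,-0.005],"rotation":[0.2,0.1,-0.6]},
    {"grip":1,"dp":[0.03,-0.003,-0.003],"rotation":[0.2,0.1,-0.6]},
    {"grip":1,"dp":[0.03,-0.003,0],"rotation":[0,0,0]},
    {"grip":1,"dp":[0.02,-0.002,0],"rotation":[0,0,0]},
    {"grip":1,"dp":[0.008,-0.001,0],"rotation":[0,0,0]},
    {"grip":1,"dp":[0,0,0],"rotation":[0,0,0]},
    {"grip":1,"dp":[0,0,0],"rotation":[0,0,0]}
  ]
}}

```text
time_s: 28.38
tool_pos: [0.4345, 0.2948, 0.3616]
tool_rot: [179.8, -0.0, 113.7]
force: [0.6, -0.3, -0.8]
grip_width: 0.0638
```

```bash
python3 - <<'E'
from h import *
go([.435,.306,.31],113.2)
E
```

```text
tcp [0.4345 0.2948 0.3616] rot [179.8  -0.  113.7] t 28.3833 F [ 0.6 -0.3 -0.8] w 0.0638
d_tool [0.01   0.0048 0.0516] per8 [0.0013 0.0006 0.0065]
turn [ 0.23 -0.04  0.52]
```

Request:
{"method": "carry_out", "body": {
  "plan": [
    {"grip":1,"dp":[0.007,0.003,0.005],"rotation":[0.2,0,0.4]},
    {"grip":1,"dp":[0.004,0.001,0.018],"rotation":[0,0,0]},
    {"grip":1,"dp":[0.002,0,0.018],"rotation":[0,0,0]},
    {"grip":1,"dp":[0.002,0,0.01],"rotation":[0,0,0]},
    {"grip":1,"dp":[0,0,0],"rotation":[0,0,0]},
    {"grip":1,"dp":[0,0,0],"rotation":[0,0,0]}
  ]
}}

```text
time_s: 28.88
tool_pos: [0.4387, 0.3032, 0.3087]
tool_rot: [179.9, 0.1, 112.3]
force: [0.7, 0.6, -2.1]
grip_width: 0.0641
```

```bash
python3 - <<'E'
from h import *
go([.435,.306,.30],113.2)
E
```

```text
tcp [0.4387 0.3032 0.3087] rot [1.799e+02 1.000e-01 1.123e+02] t 28.8833 F [ 0.7  0.6 -2.1] w 0.0641
d_tool [ 0.004  -0.0024  0.0087] per8 [ 0.0005 -0.0003  0.0011]
turn [ 0.13  0.13 -0.89]
```

Request:
{"method": "carry_out", "body": {
  "plan": [
    {"grip":1,"dp":[0.004,-0.003,0.003],"rotation":[0,0,-0.8]},
    {"grip":1,"dp":[0.002,-0.001,0.007],"rotation":[0,0,0]},
    {"grip":1,"dp":[0.002,0,0.007],"rotation":[0,0,0]},
    {"grip":1,"dp":[0,0,0.004],"rotation":[0,0,0]},
    {"grip":1,"dp":[0,0,0],"rotation":[0,0,0]},
    {"grip":1,"dp":[0,0,0],"rotation":[0,0,0]}
  ]
}}

```text
time_s: 29.38
tool_pos: [0.4331, 0.309, 0.2879]
tool_rot: [179.7, 0.1, 113.0]
force: [-1.1, -0.1, -0.8]
grip_width: 0.0642
```

Request:
{"method": "carry_out", "body": {
  "plan": [
    {"grip":1,"dp":[0,0,0.005],"rotation":[0,0,0]},
    {"grip":1,"dp":[0,0,0.006],"rotation":[0,0,0]},
    {"grip":1,"dp":[0,0,0.006],"rotation":[0,0,0]}
  ]
}}

```text
time_s: 29.63
tool_pos: [0.4344, 0.31, 0.2732]
tool_rot: [179.4, 0.0, 113.0]
force: [-1.2, -0.7, 3.6]
grip_width: 0.0641
```

```bash
python3 - <<'E'
from h import *
go([.435,.306,.244],113.2)
E
```

```text
tcp [0.4344 0.31   0.2732] rot [179.4   0.  113. ] t 29.6333 F [-1.2 -0.7  3.6] w 0.0641
d_tool [-0.0039 -0.0013  0.0292] per8 [-0.0005 -0.0002  0.0037]
turn [ 0.63  0.01 -0.16]
```

Request:
{"method": "carry_out", "body": {
  "plan": [
    {"grip":1,"dp":[-0.001,0,0.006],"rotation":[0.4,0,0]},
    {"grip":1,"dp":[-0.001,0,0.006],"rotation":[0,0,0]},
    {"grip":1,"dp":[0,0,0.006],"rotation":[0,0,0]},
    {"grip":1,"dp":[0,0,0.005],"rotation":[0,0,0]},
    {"grip":1,"dp":[0,0,0.002],"rotation":[0,0,0]},
    {"grip":1,"dp":[0,0,0],"rotation":[0,0,0]}
  ]
}}

```text
time_s: 30.13
tool_pos: [0.4345, 0.3094, 0.2466]
tool_rot: [179.7, -0.2, 113.1]
force: [-1.2, 0.2, 4.1]
grip_width: 0.064
```

```bash
python3 - <<'E'
from h import *
go([.435,.306,.244],113.2)
E
```

```text
tcp [0.4345 0.3094 0.2466] rot [179.7  -0.2 113.1] t 30.1333 F [-1.2  0.2  4.1] w 0.064
d_tool [-0.0033 -0.0009  0.0026] per8 [-0.0004 -0.0001  0.0003]
turn [ 0.25 -0.15 -0.11]
```

Request:
{"method": "carry_out", "body": {
  "plan": [
    {"grip":0,"dp":[0,0,0],"rotation":[0,0,0]},
    {"grip":0,"dp":[0,0,0],"rotation":[0,0,0]},
    {"grip":0,"dp":[0,0,0],"rotation":[0,0,0]},
    {"grip":0,"dp":[0,0,0],"rotation":[0,0,0]},
    {"grip":0,"dp":[0,0,-0.015],"rotation":[0,0,0]},
    {"grip":0,"dp":[0,0,-0.025],"rotation":[0,0,0]},
    {"grip":0,"dp":[0,0,-0.01],"rotation":[0,0,0]},
    {"grip":0,"dp":[0,0,0],"rotation":[0,0,0]}
  ]
}}

```text
time_s: 30.8
tool_pos: [0.435, 0.3069, 0.2942]
tool_rot: [-180.0, 0.1, 113.0]
force: [0.4, 0.2, 0.3]
grip_width: 0.0869
```

Request:
{"method": "carry_out", "body": {
  "plan": [
    {"grip":0.4,"dp":[0,0,0],"rotation":[0,0,0]},
    {"grip":0.4,"dp":[0,0,0],"rotation":[0,0,0]},
    {"grip":0.4,"dp":[0,0,0],"rotation":[0,0,0]},
    {"grip":0.4,"dp":[0,0,0],"rotation":[0,0,0]},
    {"grip":0.4,"dp":[0,0,0],"rotation":[0,0,0]},
    {"grip":0.4,"dp":[0,0,0],"rotation":[0,0,0]},
    {"grip":0.4,"dp":[0,0,0],"rotation":[0,0,0]}
  ]
}}

```text
time_s: 31.38
tool_pos: [0.434, 0.3059, 0.2896]
tool_rot: [-179.7, 0.2, 113.0]
force: [1.0, 0.2, 0.4]
grip_width: 0.054
```

```bash
python3 - <<'E'
from h import *
go([.4345,.308,.281],113.2)
s=env.read_camera('side')[:,:,::-1]
cr=lambda im,x0,y0,w,h,k: cv2.resize(im[y0:y0+h,x0:x0+w],None,fx=k,fy=k,interpolation=cv2.INTER_CUBIC)
cv2.imwrite('pics/c7.png',cr(s,140,130,100,90,6))
E
```

```text
tcp [0.434  0.3059 0.2896] rot [-179.7    0.2  113. ] t 31.3833 F [1.  0.2 0.4] w 0.054
d_tool [0.0018 0.0013 0.0085] per8 [0.0002 0.0002 0.0011]
turn [-0.29  0.21 -0.22]
```

View pics/c7.png

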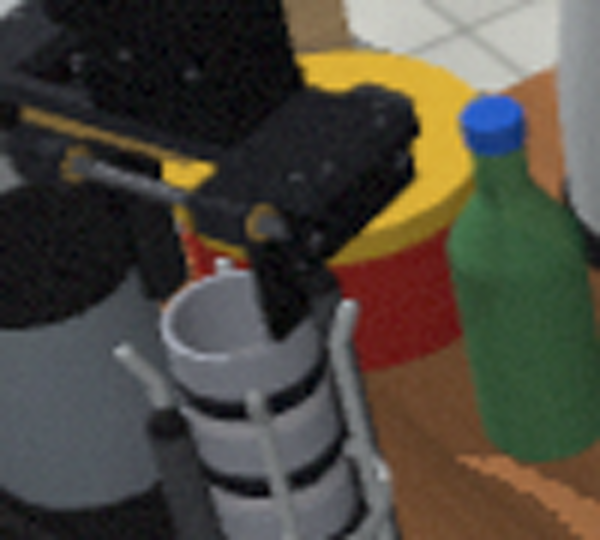

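The rim sits a few mm above the tip-centre of the rods (rim about (246,315) in the crop, tips' centre (237,331)), as expected. The fingers are over the rim, so I'll press to 0.275.

Request:
{"method": "carry_out", "body": {
  "plan": [
    {"grip":0.4,"dp":[0.002,0.001,0.003],"rotation":[0,0,0]},
    {"grip":0.4,"dp":[0,0,0.004],"rotation":[0,0,0]},
    {"grip":0.4,"dp":[0,0,0.003],"rotation":[0,0,0]},
    {"grip":0.4,"dp":[0,0,0],"rotation":[0,0,0]}
  ]
}}

```text
time_s: 31.77
tool_pos: [0.4343, 0.309, 0.2793]
tool_rot: [-179.8, 0.1, 113.0]
force: [-0.7, -0.3, 1.2]
grip_width: 0.0523
```

Request:
{"method": "carry_out", "body": {
  "plan": [
    {"grip":0.4,"dp":[0,0,0.003],"rotation":[0,0,0]},
    {"grip":0.4,"dp":[0,0,0.002],"rotation":[0,0,0]},
    {"grip":0.4,"dp":[0,0,0],"rotation":[0,0,0]}
  ]
}}

```text
time_s: 32.02
tool_pos: [0.4347, 0.3095, 0.2754]
tool_rot: [-179.9, 0.1, 113.0]
force: [-0.5, -0.3, 1.4]
grip_width: 0.0526
```

```bash
python3 - <<'E'
from h import *
go([.4345,.308,.275],113.2)
E
```

```text
tcp [0.4347 0.3095 0.2754] rot [-1.799e+02  1.000e-01  1.130e+02] t 32.0167 F [-0.5 -0.3  1.4] w 0.0526
d_tool [-0.0013 -0.0008  0.0004] per8 [-0.0002 -0.0001  0.0001]
turn [-0.06  0.09 -0.19]
```

Request:
{"method": "carry_out", "body": {
  "plan": [
    {"grip":0.4,"dp":[0,0,0.002],"rotation":[0,0,0]},
    {"grip":0.4,"dp":[0,0,0],"rotation":[0,0,0]}
  ]
}}

```text
time_s: 32.18
tool_pos: [0.4348, 0.3094, 0.2737]
tool_rot: [-180.0, 0.1, 113.0]
force: [-0.6, 0.2, 0.3]
grip_width: 0.0523
```

```bash
python3 - <<'E'
from h import *
go([.4345,.308,.275],113.2)
E
```

```text
tcp [0.4348 0.3094 0.2737] rot [-1.80e+02  1.00e-01  1.13e+02] t 32.1833 F [-0.6  0.2  0.3] w 0.0523
d_tool [-0.0012 -0.0008 -0.0013] per8 [-0.0002 -0.0001 -0.0002]
turn [-0.03  0.08 -0.2 ]
```

```bash
python3 - <<'E'
from h import *
s=env.read_camera('side')[:,:,::-1]
cr=lambda im,x0,y0,w,h,k: cv2.resize(im[y0:y0+h,x0:x0+w],None,fx=k,fy=k,interpolation=cv2.INTER_CUBIC)
cv2.imwrite('pics/c8.png',cr(s,140,130,100,90,6))
E
```

```text
(no output)
```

View pics/c8.png

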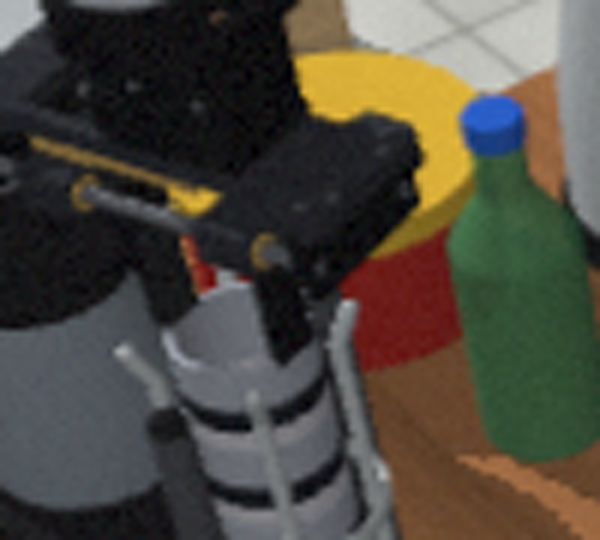

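The stack rim dropped about 2 px (about 6 mm) to level with the rod tips, and the tips pressed down to 0.274. Now I'll retract and measure the bowl from the pixels.

Request:
{"method": "carry_out", "body": {
  "plan": [
    {"grip":0.4,"dp":[0,0,-0.01],"rotation":[0,0,0]},
    {"grip":0.4,"dp":[0,0,-0.03],"rotation":[0,0,0]},
    {"grip":0,"dp":[0,0,-0.03],"rotation":[0,0,0]},
    {"grip":0,"dp":[0,0,-0.01],"rotation":[0,0,6.5]},
    {"grip":0,"dp":[0,0,0],"rotation":[0,0,6.5]},
    {"grip":0,"dp":[0,0,0],"rotation":[0,0,6.5]},
    {"grip":0,"dp":[0,0,0],"rotation":[0,0,6.5]},
    {"grip":0,"dp":[0,0,0],"rotation":[0,0,6.5]}
  ]
}}

```text
time_s: 32.9
tool_pos: [0.4344, 0.308, 0.3576]
tool_rot: [-179.9, 0.4, 79.1]
force: [0.3, -0.3, -0.4]
grip_width: 0.0827
```

Request:
{"method": "carry_out", "body": {
  "plan": [
    {"grip":0,"dp":[0,0,0],"rotation":[0,0,6.5]},
    {"grip":0,"dp":[0,0,0],"rotation":[0,0,6.5]},
    {"grip":0,"dp":[-0.02,0.01,0],"rotation":[0,0,6.5]},
    {"grip":0,"dp":[-0.02,0.02,0],"rotation":[0,0,6.5]},
    {"grip":0,"dp":[0,0.03,0],"rotation":[0,0,0]},
    {"grip":0,"dp":[0,0.03,0],"rotation":[0,0,0]},
    {"grip":0,"dp":[0,0.03,0],"rotation":[0,0,0]},
    {"grip":0,"dp":[0,0.01,0],"rotation":[0,0,0]}
  ]
}}

```text
time_s: 33.57
tool_pos: [0.5203, 0.1955, 0.3601]
tool_rot: [179.9, 0.5, 52.0]
force: [1.1, -0.3, 0.5]
grip_width: 0.0869
```

```bash
python3 - <<'E'
from h import *
from scipy.optimize import least_squares
go([.5634,.1169,.12],53)
for cam,f,box in(('top','raw_t1.png',(375,245,485,355)),('side','raw_s1.png',(295,325,430,450))):
    im=cv2.imread('pics/'+f);x0,y0,x1,y1=box;h=cv2.cvtColor(im[y0:y1,x0:x1],cv2.COLOR_BGR2HSV)
    m=((h[...,0]>95)&(h[...,0]<125)&(h[...,1]>60)).astype(np.uint8)
    cs,_=cv2.findContours(m,cv2.RETR_EXTERNAL,cv2.CHAIN_APPROX_NONE);c=max(cs,key=lambda c:cv2.boundingRect(c)[2])
    p=cv2.convexHull(np.vstack(c))[:,0]+[x0,y0]
    if cam=='side': p=p[p[:,1]<395]
    P=np.array([ray(cam,u,v,.108)[:2] for u,v in p])
    r=least_squares(lambda q:np.hypot(*(P-q[:2]).T)-q[2],[.47,-.35,.115],loss='soft_l1',f_scale=.002)
    print(cam,len(P),r.x.round(4),np.sqrt(np.mean(r.fun**2)).round(4))
t=env.read_camera('top')[:,:,::-1];s=env.read_camera('side')[:,:,::-1]
cv2.imwrite('pics/c9.png',np.hstack([cv2.resize(t,(400,300)),cv2.resize(s,(400,300))]))
def red(im):
    h=cv2.cvtColor(im,cv2.COLOR_BGR2HSV);m=(((h[...,0]<5)|(h[...,0]>174))&(h[...,1]>170)).astype(np.uint8)
    n,_,st,ce=cv2.connectedComponentsWithStats(m);return [(ce[i].round(1).tolist(),int(st[i,4])) for i in range(1,n) if st[i,4]>60]
print('top',red(t),'side',red(s))
E
```

```text
tcp [0.5203 0.1955 0.3601] rot [179.9   0.5  52. ] t 33.5667 F [ 1.1 -0.3  0.5] w 0.0869
d_tool [-0.0335  0.0821  0.2405] per8 [-0.0042  0.0103  0.0301]
turn [ 0.06  0.47 -0.98]
top 42 [ 0.4708 -0.351   0.1154] 0.0005
side 26 [ 0.4708 -0.3482  0.1162] 0.0004
top [([214.7, 166.4], 304), ([300.8, 231.1], 246), ([258.8, 273.1], 301)] side [([206.5, 180.5], 295), ([320.8, 183.7], 197), ([270.1, 262.6], 354), ([329.0, 265.4], 273)]
```

View pics/c9.png

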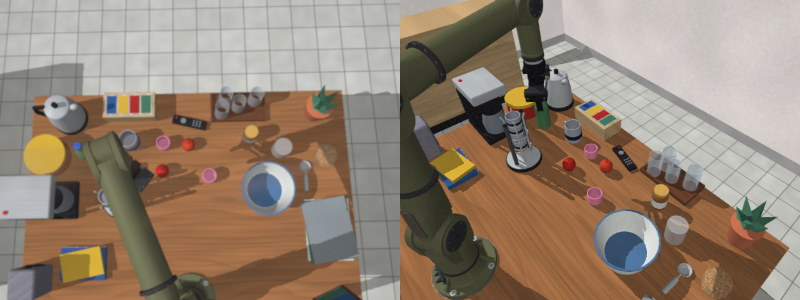

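The bowl centre is (0.471,-0.350), and both cameras agree. All grey cups are loaded, and the two apples are unmoved at top pixels (301,231) and (259,273). I'll grasp each apple with the hand tilted 20° so the gripper body clears the bowl wall.

```bash
cat >> h.py <<'E'
def goa(c,tilt,up=0.0,yaw=53,k=.010):
    "apple centre c, tilt about tool x, extra height"
    o=env.get_obs();p=o['tool_pos'];R=Ro.from_euler('xyz',o['tool_rot'],degrees=True)
    T=Ro.from_euler('xyz',[180,0,yaw],degrees=True)*Ro.from_rotvec([tilt,0,0],degrees=True)
    X=np.array(c)+k*T.apply([0,0,1])+[0,0,up]
    print('tcp',p.round(4),'target',X.round(4),'t',o['time_s'],'F',o['force'].round(1),'w',round(o['grip_width'],4))
    print('d_tool',R.inv().apply(X-p).round(4),'turn',(R.inv()*T).as_rotvec(degrees=True).round(2),'up_in_tool',R.inv().apply([0,0,1]).round(3))
E
python3 - <<'E'
from h import *
goa([.5634,.1169,.029],-20,.09)
E
```

```text
tcp [0.5188 0.1975 0.36  ] target [0.5661 0.1148 0.1096] t 33.6667 F [-0.2  0.4  0.3] w 0.0874
d_tool [-0.0342  0.0883  0.2506] turn [-20.05   0.61  -0.83] up_in_tool [-0.008 -0.001 -1.   ]
```

Request:
{"method": "carry_out", "body": {
  "plan": [
    {"grip":0,"dp":[-0.009,0.02,0.02],"rotation":[-5,0,-0.4]},
    {"grip":0,"dp":[-0.009,0.02,0.03],"rotation":[-5,0.3,-0.4]},
    {"grip":0,"dp":[-0.008,0.01,0.035],"rotation":[-5,0,0]},
    {"grip":0,"dp":[-0.004,0,0.035],"rotation":[-4,0,0]},
    {"grip":0,"dp":[0,-0.012,0.035],"rotation":[0,0,0]},
    {"grip":0,"dp":[0,-0.01,0.025],"rotation":[0,0,0]},
    {"grip":0,"dp":[0,0,0],"rotation":[0,0,0]},
    {"grip":0,"dp":[0,0,0],"rotation":[0,0,0]}
  ]
}}

```text
time_s: 34.33
tool_pos: [0.5492, 0.1437, 0.1782]
tool_rot: [160.5, -0.3, 53.9]
force: [-0.1, 0.0, 0.2]
grip_width: 0.0868
```

```bash
python3 - <<'E'
from h import *
goa([.5634,.1169,.029],-20,.06)
E
```

```text
tcp [0.5492 0.1437 0.1782] target [0.5661 0.1148 0.0796] t 34.3333 F [-0.1  0.   0.2] w 0.0868
d_tool [-0.0139 -0.004   0.1031] turn [-0.46 -0.58  0.8 ] up_in_tool [ 0.005  0.335 -0.942]
```

Request:
{"method": "carry_out", "body": {
  "plan": [
    {"grip":0,"dp":[-0.009,-0.002,0.02],"rotation":[-0.4,-0.5,0.7]},
    {"grip":0,"dp":[-0.003,-0.002,0.03],"rotation":[0,0,0]},
    {"grip":0,"dp":[-0.001,0,0.03],"rotation":[0,0,0]},
    {"grip":0,"dp":[0,0,0.015],"rotation":[0,0,0]},
    {"grip":0,"dp":[0,0,0],"rotation":[0,0,0]},
    {"grip":0,"dp":[0,0,0],"rotation":[0,0,0]}
  ]
}}

```text
time_s: 34.83
tool_pos: [0.5724, 0.1266, 0.0995]
tool_rot: [159.6, -1.2, 53.5]
force: [0.1, -0.1, -0.0]
grip_width: 0.0868
```

```bash
python3 - <<'E'
from h import *
goa([.5634,.1169,.029],-20)
E
```

```text
tcp [0.5724 0.1266 0.0995] target [0.5661 0.1148 0.0196] t 34.8333 F [ 0.1 -0.1 -0. ] w 0.0868
d_tool [-0.0149 -0.0259  0.0753] turn [ 0.36 -1.3   0.1 ] up_in_tool [ 0.021  0.348 -0.937]
```

Request:
{"method": "carry_out", "body": {
  "plan": [
    {"grip":0,"dp":[-0.01,-0.004,0],"rotation":[0.3,-1,0]},
    {"grip":0,"dp":[-0.004,-0.005,0.01],"rotation":[0,-0.2,0]},
    {"grip":0,"dp":[0,-0.007,0.018],"rotation":[0,0,0]},
    {"grip":0,"dp":[0,-0.006,0.016],"rotation":[0,0,0]},
    {"grip":0,"dp":[0,0,0],"rotation":[0,0,0]},
    {"grip":0,"dp":[0,0,0],"rotation":[0,0,0]}
  ]
}}

```text
time_s: 35.33
tool_pos: [0.5634, 0.124, 0.0587]
tool_rot: [159.6, -0.8, 53.3]
force: [-0.1, 1.2, 1.0]
grip_width: 0.0868
```

```bash
python3 - <<'E'
from h import *
goa([.5634,.1169,.029],-20)
E
```

```text
tcp [0.5634 0.124  0.0587] target [0.5661 0.1148 0.0196] t 35.3333 F [-0.1  1.2  1. ] w 0.0868
d_tool [-0.0063 -0.0064  0.0393] turn [ 0.38 -0.86 -0.03] up_in_tool [ 0.014  0.348 -0.937]
```

Request:
{"method": "carry_out", "body": {
  "plan": [
    {"grip":0,"dp":[-0.006,-0.002,0.005],"rotation":[0.3,-0.8,0]},
    {"grip":0,"dp":[-0.001,-0.003,0.012],"rotation":[0,0,0]},
    {"grip":0,"dp":[0,-0.003,0.012],"rotation":[0,0,0]},
    {"grip":0,"dp":[0,-0.001,0.006],"rotation":[0,0,0]},
    {"grip":0,"dp":[0,0,0],"rotation":[0,0,0]},
    {"grip":0,"dp":[0,0,0],"rotation":[0,0,0]}
  ]
}}

```text
time_s: 35.83
tool_pos: [0.5642, 0.1171, 0.0253]
tool_rot: [159.8, -0.3, 53.0]
force: [-1.0, -0.7, 0.5]
grip_width: 0.0871
```

```bash
python3 - <<'E'
from h import *
goa([.5634,.1169,.029],-20)
E
```

```text
tcp [0.5642 0.1171 0.0253] target [0.5661 0.1148 0.0196] t 35.8333 F [-1.  -0.7  0.5] w 0.0871
d_tool [-0.0006  0.0008  0.0064] turn [ 0.2  -0.25 -0.12] up_in_tool [ 0.005  0.345 -0.939]
```

Request:
{"method": "carry_out", "body": {
  "force": 7,
  "plan": [
    {"grip":0,"dp":[0,0.001,0.006],"rotation":[0,0,0]},
    {"grip":0,"dp":[0,0,0],"rotation":[0,0,0]},
    {"grip":1,"dp":[0,0,0],"rotation":[0,0,0]},
    {"grip":1,"dp":[0,0,0],"rotation":[0,0,0]},
    {"grip":1,"dp":[0,0,0],"rotation":[0,0,0]},
    {"grip":1,"dp":[0,0,0],"rotation":[0,0,0]},
    {"grip":1,"dp":[0,0,0],"rotation":[0,0,0]},
    {"grip":1,"dp":[0,0,0],"rotation":[0,0,0]}
  ]
}}

```text
time_s: 36.5
tool_pos: [0.5683, 0.116, 0.0215]
tool_rot: [159.7, -0.5, 53.0]
force: [-0.1, 0.1, -0.6]
grip_width: 0.0606
```

Request:
{"method": "carry_out", "body": {
  "plan": [
    {"grip":1,"dp":[0,0,0],"rotation":[0,0,0]},
    {"grip":1,"dp":[0,0,0],"rotation":[0,0,0]},
    {"grip":1,"dp":[0,0,0],"rotation":[0,0,0]},
    {"grip":1,"dp":[0,0,0],"rotation":[0,0,0]}
  ]
}}

```text
time_s: 36.83
tool_pos: [0.5682, 0.116, 0.0214]
tool_rot: [159.7, -0.5, 53.0]
force: [-0.5, 0.4, -0.7]
grip_width: 0.0607
```

Request:
{"method": "carry_out", "body": {
  "plan": [
    {"grip":1,"dp":[0,0.003,-0.008],"rotation":[0,0,0]},
    {"grip":1,"dp":[0,0.006,-0.018],"rotation":[0,0,0]},
    {"grip":1,"dp":[0,0.01,-0.028],"rotation":[0,0,0]},
    {"grip":1,"dp":[0,0.01,-0.028],"rotation":[0,0,0]},
    {"grip":1,"dp":[0,0.01,-0.028],"rotation":[0,0,0]},
    {"grip":1,"dp":[0,0.01,-0.028],"rotation":[0,0,0]},
    {"grip":1,"dp":[0,0.006,-0.018],"rotation":[0,0,0]},
    {"grip":1,"dp":[0,0,0],"rotation":[0,0,0]}
  ]
}}

```text
time_s: 37.5
tool_pos: [0.5613, 0.1145, 0.1938]
tool_rot: [160.1, 0.0, 52.9]
force: [1.2, 0.5, -0.9]
grip_width: 0.0606
```

```bash
python3 - <<'E'
from h import *
goa([.4708+.799*.032,-.3497-.602*.032,.037],-20,.14)
E
```

```text
tcp [0.5613 0.1145 0.1938] target [ 0.4991 -0.371   0.1676] t 37.5 F [ 1.2  0.5 -0.9] w 0.0606
d_tool [-0.4249  0.2194  0.1078] turn [-0.07  0.06 -0.05] up_in_tool [-0.001  0.341 -0.94 ]
```

Request:
{"method": "carry_out", "body": {
  "plan": [
    {"grip":1,"dp":[-0.025,0.013,0.004],"rotation":[0,0,0]},
    {"grip":1,"dp":[-0.036,0.019,0.007],"rotation":[0,0,0]},
    {"grip":1,"dp":[-0.036,0.019,0.007],"rotation":[0,0,0]},
    {"grip":1,"dp":[-0.036,0.019,0.007],"rotation":[0,0,0]},
    {"grip":1,"dp":[-0.036,0.019,0.007],"rotation":[0,0,0]},
    {"grip":1,"dp":[-0.036,0.019,0.007],"rotation":[0,0,0]},
    {"grip":1,"dp":[-0.036,0.019,0.007],"rotation":[0,0,0]},
    {"grip":1,"dp":[-0.036,0.019,0.007],"rotation":[0,0,0]}
  ]
}}

```text
time_s: 38.17
tool_pos: [0.5182, -0.1937, 0.1894]
tool_rot: [160.4, -0.2, 54.2]
force: [1.0, 0.2, -0.6]
grip_width: 0.0609
```

```bash
python3 - <<'E'
from h import *
goa([.4708+.799*.032,-.3497-.602*.032,.037],-20,.14)
E
```

```text
tcp [ 0.5182 -0.1937  0.1894] target [ 0.4991 -0.371   0.1676] t 38.1667 F [ 1.   0.2 -0.6] w 0.0609
d_tool [-0.1551  0.0759  0.0495] turn [-0.4  -0.64  1.07] up_in_tool [ 0.004  0.335 -0.942]
```

Request:
{"method": "carry_out", "body": {
  "plan": [
    {"grip":1,"dp":[-0.034,0.018,0.006],"rotation":[0,-0.2,0.3]},
    {"grip":1,"dp":[-0.034,0.018,0.006],"rotation":[-0.2,-0.2,0.3]},
    {"grip":1,"dp":[-0.03,0.016,0.006],"rotation":[0,0,0.3]},
    {"grip":1,"dp":[-0.02,0.01,0.004],"rotation":[0,0,0]},
    {"grip":1,"dp":[-0.008,0.004,0.001],"rotation":[0,0,0]},
    {"grip":1,"dp":[0,0,0],"rotation":[0,0,0]},
    {"grip":1,"dp":[0,0,0],"rotation":[0,0,0]}
  ]
}}

```text
time_s: 38.75
tool_pos: [0.4857, -0.3544, 0.1841]
tool_rot: [160.6, 0.1, 52.1]
force: [0.0, 1.5, -1.4]
grip_width: 0.0608
```

```bash
python3 - <<'E'
from h import *
goa([.4708+.799*.032,-.3497-.602*.032,.037],-20,.1)
E
```

```text
tcp [ 0.4857 -0.3544  0.1841] target [ 0.4991 -0.371   0.1276] t 38.75 F [ 0.   1.5 -1.4] w 0.0608
d_tool [-0.0048  0.0009  0.0602] turn [-0.64  0.37 -0.87] up_in_tool [-0.001  0.332 -0.943]
```

Request:
{"method": "carry_out", "body": {
  "plan": [
    {"grip":1,"dp":[-0.004,0.014,0.005],"rotation":[-0.6,0.3,-0.7]},
    {"grip":1,"dp":[-0.001,0.004,0.008],"rotation":[0,0,0]},
    {"grip":1,"dp":[0,-0.004,0.018],"rotation":[0,0,0]},
    {"grip":1,"dp":[0,-0.006,0.018],"rotation":[0,0,0]},
    {"grip":1,"dp":[0,0,0],"rotation":[0,0,0]},
    {"grip":1,"dp":[0,0,0],"rotation":[0,0,0]}
  ]
}}

```text
time_s: 39.25
tool_pos: [0.5049, -0.3632, 0.1362]
tool_rot: [160.4, -0.2, 53.5]
force: [0.5, -0.7, -0.6]
grip_width: 0.0607
```

```bash
python3 - <<'E'
from h import *
goa([.4708+.799*.032,-.3497-.602*.032,.037],-20,.03)
E
```

```text
tcp [ 0.5049 -0.3632  0.1362] target [ 0.4991 -0.371   0.0576] t 39.25 F [ 0.5 -0.7 -0.6] w 0.0607
d_tool [-0.01   -0.0263  0.074 ] turn [-0.38 -0.37  0.43] up_in_tool [ 0.004  0.336 -0.942]
```

Request:
{"method": "carry_out", "body": {
  "plan": [
    {"grip":1,"dp":[-0.007,-0.004,0.008],"rotation":[-0.3,-0.3,0.3]},
    {"grip":1,"dp":[-0.002,-0.006,0.016],"rotation":[0,0,0]},
    {"grip":1,"dp":[0,-0.006,0.016],"rotation":[0,0,0]},
    {"grip":1,"dp":[0,-0.005,0.014],"rotation":[0,0,0]},
    {"grip":1,"dp":[0,0,0],"rotation":[0,0,0]},
    {"grip":1,"dp":[0,0,0],"rotation":[0,0,0]}
  ]
}}

```text
time_s: 39.75
tool_pos: [0.5043, -0.3631, 0.0815]
tool_rot: [159.9, -0.4, 53.8]
force: [0.2, -0.2, -1.0]
grip_width: 0.0608
```

```bash
python3 - <<'E'
from h import *
goa([.4708+.799*.032,-.3497-.602*.032,.037],-20,.0)
E
```

```text
tcp [ 0.5043 -0.3631  0.0815] target [ 0.4991 -0.371   0.0276] t 39.75 F [ 0.2 -0.2 -1. ] w 0.0608
d_tool [-0.0098 -0.018   0.0507] turn [ 0.14 -0.59  0.6 ] up_in_tool [ 0.006  0.344 -0.939]
```

Request:
{"method": "carry_out", "body": {
  "plan": [
    {"grip":1,"dp":[-0.01,0,0],"rotation":[0,-0.5,0.5]},
    {"grip":1,"dp":[-0.002,-0.003,0.008],"rotation":[0,0,0]},
    {"grip":1,"dp":[-0.001,-0.005,0.014],"rotation":[0,0,0]},
    {"grip":1,"dp":[0,0,0],"rotation":[0,0,0]},
    {"grip":1,"dp":[0,0,0],"rotation":[0,0,0]}
  ]
}}

```text
time_s: 40.17
tool_pos: [0.4999, -0.3755, 0.063]
tool_rot: [159.4, -0.2, 53.2]
force: [-1.4, 0.1, -0.4]
grip_width: 0.0605
```

```bash
python3 - <<'E'
from h import *
goa([.4708+.799*.032,-.3497-.602*.032,.037],-20,.002)
E
```

```text
tcp [ 0.4999 -0.3755  0.063 ] target [ 0.4991 -0.371   0.0296] t 40.1667 F [-1.4  0.1 -0.4] w 0.0605
d_tool [ 0.003  -0.0148  0.0301] turn [ 0.62 -0.27  0.1 ] up_in_tool [ 0.004  0.352 -0.936]
```

Close. I'll lower slowly to contact, expected near TCP z = 0.030.

Request:
{"method": "carry_out", "body": {
  "plan": [
    {"grip":1,"dp":[0.001,-0.003,0.006],"rotation":[0.5,0,0]},
    {"grip":1,"dp":[0.001,-0.005,0.009],"rotation":[0,0,0]},
    {"grip":1,"dp":[0,-0.004,0.008],"rotation":[0,0,0]},
    {"grip":1,"dp":[0,0,0],"rotation":[0,0,0]},
    {"grip":1,"dp":[0,0,0],"rotation":[0,0,0]}
  ]
}}

```text
time_s: 40.58
tool_pos: [0.4997, -0.372, 0.0367]
tool_rot: [159.8, -0.3, 53.2]
force: [0.1, 0.1, -0.6]
grip_width: 0.0607
```

```bash
python3 - <<'E'
from h import *
goa([.4708+.799*.032,-.3497-.602*.032,.037],-20,.002)
E
```

```text
tcp [ 0.4997 -0.372   0.0367] target [ 0.4991 -0.371   0.0296] t 40.5833 F [ 0.1  0.1 -0.6] w 0.0607
d_tool [ 0.0004 -0.0035  0.0063] turn [ 0.23 -0.32  0.1 ] up_in_tool [ 0.005  0.346 -0.938]
```

Request:
{"method": "carry_out", "body": {
  "plan": [
    {"grip":1,"dp":[0,-0.001,0.003],"rotation":[0,0,0]},
    {"grip":1,"dp":[0,-0.001,0.003],"rotation":[0,0,0]},
    {"grip":1,"dp":[0,-0.001,0.001],"rotation":[0,0,0]},
    {"grip":1,"dp":[0,0,0],"rotation":[0,0,0]}
  ]
}}

```text
time_s: 40.92
tool_pos: [0.5004, -0.3725, 0.0296]
tool_rot: [159.6, -0.3, 53.2]
force: [0.1, -0.1, -1.2]
grip_width: 0.0609
```

```bash
python3 - <<'E'
from h import *
goa([.4708+.799*.032,-.3497-.602*.032,.037],-20,.002)
E
```

```text
tcp [ 0.5004 -0.3725  0.0296] target [ 0.4991 -0.371   0.0296] t 40.9167 F [ 0.1 -0.1 -1.2] w 0.0609
d_tool [ 0.0004 -0.0019 -0.0007] turn [ 0.37 -0.34  0.1 ] up_in_tool [ 0.005  0.348 -0.937]
```

Request:
{"method": "carry_out", "body": {
  "plan": [
    {"grip":1,"dp":[0,-0.001,0.002],"rotation":[0,0,0]},
    {"grip":1,"dp":[0,0,0],"rotation":[0,0,0]}
  ]
}}

```text
time_s: 41.08
tool_pos: [0.5016, -0.3732, 0.029]
tool_rot: [159.4, -0.3, 53.2]
force: [0.6, -0.7, -1.2]
grip_width: 0.0607
```

Request:
{"method": "carry_out", "body": {
  "plan": [
    {"grip":1,"dp":[0,0,0],"rotation":[0,0,0]},
    {"grip":1,"dp":[0,0,0],"rotation":[0,0,0]}
  ]
}}

```text
time_s: 41.25
tool_pos: [0.5016, -0.3733, 0.029]
tool_rot: [159.4, -0.3, 53.2]
force: [0.5, -1.0, -1.9]
grip_width: 0.0608
```

Request:
{"method": "carry_out", "body": {
  "plan": [
    {"grip":0,"dp":[0,0,0],"rotation":[0,0,0]},
    {"grip":0,"dp":[0,0,0],"rotation":[0,0,0]},
    {"grip":0,"dp":[0,0,0],"rotation":[0,0,0]},
    {"grip":0,"dp":[0,0,0],"rotation":[0,0,0]},
    {"grip":0,"dp":[0,0.003,-0.009],"rotation":[0,0,0]},
    {"grip":0,"dp":[0,0.006,-0.018],"rotation":[0,0,0]},
    {"grip":0,"dp":[0,0.01,-0.028],"rotation":[0,0,0]},
    {"grip":0,"dp":[0,0.01,-0.028],"rotation":[0,0,0]}
  ]
}}

```text
time_s: 41.92
tool_pos: [0.4949, -0.3701, 0.1116]
tool_rot: [160.2, -0.0, 53.1]
force: [1.9, 0.1, 1.2]
grip_width: 0.087
```

Request:
{"method": "carry_out", "body": {
  "plan": [
    {"grip":0,"dp":[0,0.01,-0.028],"rotation":[0,0,0]},
    {"grip":0,"dp":[0,0.008,-0.02],"rotation":[5,0,0]},
    {"grip":0,"dp":[0.02,0,0],"rotation":[6,0,0]},
    {"grip":0,"dp":[0.036,0,0],"rotation":[7,0,0]},
    {"grip":0,"dp":[0.036,0,0],"rotation":[7,0,0]},
    {"grip":0,"dp":[0.036,0,0],"rotation":[7,0,0]},
    {"grip":0,"dp":[0.036,0,0],"rotation":[6,0,0]},
    {"grip":0,"dp":[0.036,0,0],"rotation":[0,0,0]}
  ]
}}

```text
time_s: 42.58
tool_pos: [0.615, -0.2153, 0.1771]
tool_rot: [-160.9, -0.6, 52.3]
force: [-0.0, 0.3, -1.4]
grip_width: 0.0871
```

```bash
python3 - <<'E'
from h import *
goa([.6844,-.0052,.029],20,.06)
t=env.read_camera('top')[:,:,::-1];s=env.read_camera('side')[:,:,::-1]
def red(im):
    h=cv2.cvtColor(im,cv2.COLOR_BGR2HSV);m=(((h[...,0]<5)|(h[...,0]>174))&(h[...,1]>170)).astype(np.uint8)
    n,_,st,ce=cv2.connectedComponentsWithStats(m);return [(ce[i].round(1).tolist(),int(st[i,4])) for i in range(1,n) if st[i,4]>40]
a=red(t);b=red(s);print('top',a,'side',b)
for (u,v),n in a: print('t',ray('top',u,v,.037).round(4))
for (u,v),n in b: print('s',ray('side',u,v,.037).round(4))
cr=lambda im,x0,y0,w,h,k: cv2.resize(im[y0:y0+h,x0:x0+w],None,fx=k,fy=k,interpolation=cv2.INTER_CUBIC)
cv2.imwrite('pics/c10.png',np.hstack([cr(t,290,200,200,160,2),cr(s,300,250,200,200,1.6)]))
E
```

```text
tcp [ 0.615  -0.2153  0.1771] target [ 0.6817 -0.0031  0.0796] t 42.5833 F [-0.   0.3 -1.4] w 0.0871
d_tool [ 0.2075 -0.0402  0.1195] turn [ 0.88 -0.84 -0.49] up_in_tool [ 0.011 -0.328 -0.945]
top [([214.7, 166.3], 303), ([300.9, 231.2], 242), ([431.6, 298.8], 74)] side [([206.9, 184.8], 155), ([317.1, 186.6], 98), ([328.9, 265.3], 274), ([375.6, 394.8], 573)]
t [0.8848 0.2493 0.037 ]
t [ 0.6834 -0.004   0.037 ]
t [ 0.4814 -0.3708  0.037 ]
s [0.6126 0.5355 0.037 ]
s [0.8852 0.2804 0.037 ]
s [ 0.6796 -0.0068  0.037 ]
s [ 0.4961 -0.37    0.037 ]
```

View pics/c10.png

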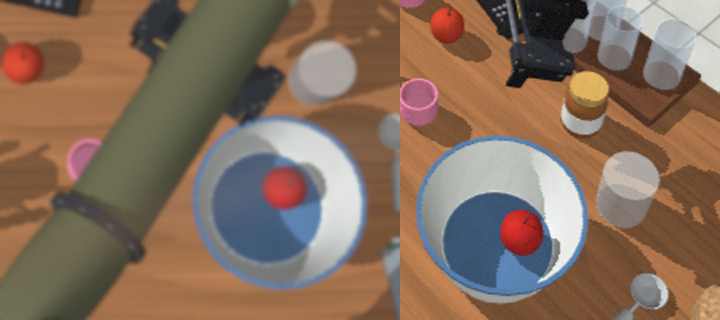

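Apple 2 sits in the bowl at about (0.496,-0.370), and the bowl is unmoved with its rim centre at (430,301). Next is apple 1.

Request:
{"method": "carry_out", "body": {
  "plan": [
    {"grip":0,"dp":[0.032,-0.004,0.002],"rotation":[0.5,-0.4,-0.3]},
    {"grip":0,"dp":[0.034,-0.004,0.002],"rotation":[0.3,-0.4,-0.2]},
    {"grip":0,"dp":[0.036,-0.003,0.004],"rotation":[0,0,0]},
    {"grip":0,"dp":[0.036,-0.003,0.008],"rotation":[0,0,0]},
    {"grip":0,"dp":[0.034,0,0.015],"rotation":[0,0,0]},
    {"grip":0,"dp":[0.02,0.004,0.02],"rotation":[0,0,0]},
    {"grip":0,"dp":[0.006,0.004,0.01],"rotation":[0,0,0]},
    {"grip":0,"dp":[0,0,0],"rotation":[0,0,0]}
  ]
}}

```text
time_s: 43.35
tool_pos: [0.7217, -0.0267, 0.1215]
tool_rot: [-160.7, -0.4, 53.8]
force: [-0.1, 0.1, -0.7]
grip_width: 0.0871
```

```bash
python3 - <<'E'
from h import *
goa([.684,-.0047,.029],20,.055)
E
```

```text
tcp [ 0.7217 -0.0267  0.1215] target [ 0.6813 -0.0026  0.0746] t 43.35 F [-0.1  0.1 -0.7] w 0.0871
d_tool [-0.0049 -0.0288  0.0597] turn [ 0.74 -0.15  0.85] up_in_tool [ 0.008 -0.33  -0.944]
```

Request:
{"method": "carry_out", "body": {
  "plan": [
    {"grip":0,"dp":[-0.003,-0.02,0.007],"rotation":[0.6,0,0.7]},
    {"grip":0,"dp":[-0.002,-0.018,0.007],"rotation":[0,0,0]},
    {"grip":0,"dp":[0,-0.004,0.012],"rotation":[0,0,0]},
    {"grip":0,"dp":[0,0.004,0.016],"rotation":[0,0,0]},
    {"grip":0,"dp":[0,0,0],"rotation":[0,0,0]},
    {"grip":0,"dp":[0,0,0],"rotation":[0,0,0]}
  ]
}}

```text
time_s: 43.85
tool_pos: [0.6739, -0.0122, 0.0971]
tool_rot: [-160.4, 0.2, 52.5]
force: [0.2, 0.6, 0.8]
grip_width: 0.087
```

```bash
python3 - <<'E'
from h import *
goa([.684,-.0047,.029],20,.0)
E
```

```text
tcp [ 0.6739 -0.0122  0.0971] target [ 0.6813 -0.0026  0.0196] t 43.85 F [0.2 0.6 0.8] w 0.087
d_tool [0.0123 0.026  0.0729] turn [ 0.38 -0.01 -0.52] up_in_tool [-0.003 -0.336 -0.942]
```

Request:
{"method": "carry_out", "body": {
  "plan": [
    {"grip":0,"dp":[0.01,0.002,0],"rotation":[0.3,0,-0.5]},
    {"grip":0,"dp":[0.003,0.004,0.01],"rotation":[0,0,0]},
    {"grip":0,"dp":[0,0.006,0.018],"rotation":[0,0,0]},
    {"grip":0,"dp":[0,0.006,0.016],"rotation":[0,0,0]},
    {"grip":0,"dp":[0,0,0],"rotation":[0,0,0]},
    {"grip":0,"dp":[0,0,0],"rotation":[0,0,0]}
  ]
}}

```text
time_s: 44.35
tool_pos: [0.6854, -0.0128, 0.0524]
tool_rot: [-160.6, 0.0, 52.5]
force: [0.9, -0.7, 0.8]
grip_width: 0.0872
```

```bash
python3 - <<'E'
from h import *
goa([.684,-.0047,.029],20,.0)
E
```

```text
tcp [ 0.6854 -0.0128  0.0524] target [ 0.6813 -0.0026  0.0196] t 44.35 F [ 0.9 -0.7  0.8] w 0.0872
d_tool [0.0056 0.002  0.034 ] turn [ 0.57 -0.16 -0.51] up_in_tool [-0.    -0.333 -0.943]
```

Request:
{"method": "carry_out", "body": {
  "plan": [
    {"grip":0,"dp":[0.005,-0.003,0.004],"rotation":[0.4,0,-0.4]},
    {"grip":0,"dp":[0.001,0.001,0.01],"rotation":[0,0,0]},
    {"grip":0,"dp":[0,0.002,0.01],"rotation":[0,0,0]},
    {"grip":0,"dp":[0,0.001,0.006],"rotation":[0,0,0]},
    {"grip":0,"dp":[0,0,0],"rotation":[0,0,0]},
    {"grip":0,"dp":[0,0,0],"rotation":[0,0,0]}
  ]
}}

```text
time_s: 44.85
tool_pos: [0.6815, -0.002, 0.022]
tool_rot: [-160.2, -0.1, 52.9]
force: [0.2, -0.2, 0.4]
grip_width: 0.0865
```

```bash
python3 - <<'E'
from h import *
goa([.684,-.0047,.029],20,.0)
E
```

```text
tcp [ 0.6815 -0.002   0.022 ] target [ 0.6813 -0.0026  0.0196] t 44.85 F [ 0.2 -0.2  0.4] w 0.0865
d_tool [-0.0007  0.001   0.0022] turn [ 0.17 -0.17 -0.08] up_in_tool [ 0.002 -0.339 -0.941]
```

Request:
{"method": "carry_out", "body": {
  "force": 7,
  "plan": [
    {"grip":0,"dp":[0,0.001,0.001],"rotation":[0,0,0]},
    {"grip":1,"dp":[0,0,0],"rotation":[0,0,0]},
    {"grip":1,"dp":[0,0,0],"rotation":[0,0,0]},
    {"grip":1,"dp":[0,0,0],"rotation":[0,0,0]},
    {"grip":1,"dp":[0,0,0],"rotation":[0,0,0]},
    {"grip":1,"dp":[0,0,0],"rotation":[0,0,0]},
    {"grip":1,"dp":[0,0,0],"rotation":[0,0,0]},
    {"grip":1,"dp":[0,0,0],"rotation":[0,0,0]}
  ]
}}

```text
time_s: 45.52
tool_pos: [0.6831, -0.0024, 0.0219]
tool_rot: [-160.3, -0.2, 52.9]
force: [1.0, 0.0, -0.7]
grip_width: 0.0612
```

Request:
{"method": "carry_out", "body": {
  "plan": [
    {"grip":1,"dp":[0,0,0],"rotation":[0,0,0]},
    {"grip":1,"dp":[0,0,0],"rotation":[0,0,0]},
    {"grip":1,"dp":[0,0,0],"rotation":[0,0,0]}
  ]
}}

```text
time_s: 45.77
tool_pos: [0.6831, -0.0024, 0.0219]
tool_rot: [-160.3, -0.2, 52.9]
force: [0.7, 0.5, -1.1]
grip_width: 0.0608
```

Request:
{"method": "carry_out", "body": {
  "plan": [
    {"grip":1,"dp":[0,-0.003,-0.008],"rotation":[0,0,0]},
    {"grip":1,"dp":[0,-0.006,-0.018],"rotation":[0,0,0]},
    {"grip":1,"dp":[0,-0.01,-0.028],"rotation":[0,0,0]},
    {"grip":1,"dp":[0,-0.01,-0.028],"rotation":[0,0,0]},
    {"grip":1,"dp":[0,-0.01,-0.028],"rotation":[0,0,0]},
    {"grip":1,"dp":[0,-0.01,-0.028],"rotation":[0,0,0]},
    {"grip":1,"dp":[0,-0.008,-0.022],"rotation":[0,0,0]},
    {"grip":1,"dp":[0,0,0],"rotation":[0,0,0]}
  ]
}}

```text
time_s: 46.43
tool_pos: [0.6802, -0.0039, 0.1988]
tool_rot: [-160.0, 0.2, 52.8]
force: [-0.2, 0.1, -0.9]
grip_width: 0.0611
```

```bash
python3 - <<'E'
from h import *
goa([.4708-.799*.034,-.3497+.602*.034,.037],20,.15)
E
```

```text
tcp [ 0.6802 -0.0039  0.1988] target [ 0.4409 -0.3272  0.1776] t 46.4333 F [-0.2  0.1 -0.9] w 0.0611
d_tool [-0.4021  0.0123  0.0193] turn [ 0.    0.08 -0.25] up_in_tool [-0.003 -0.342 -0.94 ]
```

Request:
{"method": "carry_out", "body": {
  "plan": [
    {"grip":1,"dp":[-0.025,0.001,0],"rotation":[0,0,0]},
    {"grip":1,"dp":[-0.038,0.001,0],"rotation":[0,0,0]},
    {"grip":1,"dp":[-0.038,0.001,0],"rotation":[0,0,0]},
    {"grip":1,"dp":[-0.038,0.001,0],"rotation":[0,0,0]},
    {"grip":1,"dp":[-0.038,0.001,0],"rotation":[0,0,0]},
    {"grip":1,"dp":[-0.038,0.001,0],"rotation":[0,0,0]},
    {"grip":1,"dp":[-0.038,0.001,0],"rotation":[0,0,0]},
    {"grip":1,"dp":[-0.036,0.001,0],"rotation":[0,0,0]}
  ]
}}

```text
time_s: 47.1
tool_pos: [0.5112, -0.2367, 0.1925]
tool_rot: [-160.0, -0.4, 54.0]
force: [0.7, -1.2, -1.3]
grip_width: 0.0614
```

```bash
python3 - <<'E'
from h import *
goa([.4708-.799*.034,-.3497+.602*.034,.037],20,.15)
E
```

```text
tcp [ 0.5112 -0.2367  0.1925] target [ 0.4409 -0.3272  0.1776] t 47.1 F [ 0.7 -1.2 -1.3] w 0.0614
d_tool [-0.1146  0.0013  0.0146] turn [ 0.03 -0.    1.1 ] up_in_tool [ 0.007 -0.341 -0.94 ]
```

Request:
{"method": "carry_out", "body": {
  "plan": [
    {"grip":1,"dp":[-0.03,0,0],"rotation":[0,0,0.5]},
    {"grip":1,"dp":[-0.028,0,0],"rotation":[0,0,0.4]},
    {"grip":1,"dp":[-0.022,0,0],"rotation":[0,0,0]},
    {"grip":1,"dp":[-0.012,0,0],"rotation":[0,0,0]},
    {"grip":1,"dp":[-0.003,0,0],"rotation":[0,0,0]},
    {"grip":1,"dp":[0,0,0],"rotation":[0,0,0]},
    {"grip":1,"dp":[0,0,0],"rotation":[0,0,0]}
  ]
}}

```text
time_s: 47.68
tool_pos: [0.4422, -0.3234, 0.1903]
tool_rot: [-159.9, 0.2, 52.2]
force: [-0.1, 0.4, -1.3]
grip_width: 0.0606
```

```bash
python3 - <<'E'
from h import *
goa([.4708-.799*.034,-.3497+.602*.034,.037],20,.1)
E
```

```text
tcp [ 0.4422 -0.3234  0.1903] target [ 0.4409 -0.3272  0.1276] t 47.6833 F [-0.1  0.4 -1.3] w 0.0606
d_tool [-0.0036  0.0228  0.0584] turn [-0.15 -0.12 -0.81] up_in_tool [-0.003 -0.344 -0.939]
```

Request:
{"method": "carry_out", "body": {
  "plan": [
    {"grip":1,"dp":[-0.003,0.003,0.008],"rotation":[0,0,-0.7]},
    {"grip":1,"dp":[-0.001,0.007,0.02],"rotation":[0,0,0]},
    {"grip":1,"dp":[-0.001,0.008,0.022],"rotation":[0,0,0]},
    {"grip":1,"dp":[0,0.008,0.022],"rotation":[0,0,0]},
    {"grip":1,"dp":[0,0,0],"rotation":[0,0,0]},
    {"grip":1,"dp":[0,0,0],"rotation":[0,0,0]}
  ]
}}

```text
time_s: 48.18
tool_pos: [0.4471, -0.3191, 0.1085]
tool_rot: [-159.9, -0.5, 54.0]
force: [-0.4, -0.7, -0.7]
grip_width: 0.0608
```

```bash
python3 - <<'E'
from h import *
goa([.4708-.799*.034,-.3497+.602*.034,.037],20,.04)
E
```

```text
tcp [ 0.4471 -0.3191  0.1085] target [ 0.4409 -0.3272  0.0676] t 48.1833 F [-0.4 -0.7 -0.7] w 0.0608
d_tool [-0.0105  0.0137  0.0384] turn [-0.07 -0.09  1.12] up_in_tool [ 0.008 -0.343 -0.939]
```

Request:
{"method": "carry_out", "body": {
  "plan": [
    {"grip":1,"dp":[-0.01,0,0],"rotation":[0,0,0.9]},
    {"grip":1,"dp":[-0.002,0.004,0.008],"rotation":[0,0,0]},
    {"grip":1,"dp":[-0.001,0.006,0.016],"rotation":[0,0,0]},
    {"grip":1,"dp":[0,0.005,0.014],"rotation":[0,0,0]},
    {"grip":1,"dp":[0,0,0],"rotation":[0,0,0]},
    {"grip":1,"dp":[0,0,0],"rotation":[0,0,0]}
  ]
}}

```text
time_s: 48.68
tool_pos: [0.4433, -0.3321, 0.069]
tool_rot: [-160.3, -0.2, 53.3]
force: [0.0, 0.6, -1.2]
grip_width: 0.061
```

```bash
python3 - <<'E'
from h import *
goa([.4708-.799*.034,-.3497+.602*.034,.037],20,.0025)
E
```

```text
tcp [ 0.4433 -0.3321  0.069 ] target [ 0.4409 -0.3272  0.0301] t 48.6833 F [ 0.   0.6 -1.2] w 0.061
d_tool [0.0024 0.0085 0.0383] turn [ 0.32 -0.06  0.38] up_in_tool [ 0.003 -0.337 -0.942]
```

Request:
{"method": "carry_out", "body": {
  "plan": [
    {"grip":1,"dp":[0.002,-0.003,0.003],"rotation":[0.3,0,0.3]},
    {"grip":1,"dp":[0.001,0.002,0.009],"rotation":[0,0,0]},
    {"grip":1,"dp":[0,0.004,0.011],"rotation":[0,0,0]},
    {"grip":1,"dp":[0,0.003,0.007],"rotation":[0,0,0]},
    {"grip":1,"dp":[0,0,0],"rotation":[0,0,0]},
    {"grip":1,"dp":[0,0,0],"rotation":[0,0,0]}
  ]
}}

```text
time_s: 49.18
tool_pos: [0.4423, -0.3268, 0.0374]
tool_rot: [-160.1, -0.1, 53.0]
force: [0.1, -0.6, -1.9]
grip_width: 0.0612
```

```bash
python3 - <<'E'
from h import *
goa([.4708-.799*.034,-.3497+.602*.034,.037],20,.0025)
E
```

```text
tcp [ 0.4423 -0.3268  0.0374] target [ 0.4409 -0.3272  0.0301] t 49.1833 F [ 0.1 -0.6 -1.9] w 0.0612
d_tool [-0.0012  0.0017  0.0071] turn [ 0.14 -0.1   0.08] up_in_tool [ 0.002 -0.34  -0.941]
```

Request:
{"method": "carry_out", "body": {
  "plan": [
    {"grip":1,"dp":[0,0.001,0.003],"rotation":[0,0,0]},
    {"grip":1,"dp":[0,0.001,0.003],"rotation":[0,0,0]},
    {"grip":1,"dp":[0,0.001,0.002],"rotation":[0,0,0]},
    {"grip":1,"dp":[0,0,0],"rotation":[0,0,0]}
  ]
}}

```text
time_s: 49.52
tool_pos: [0.4427, -0.3269, 0.0294]
tool_rot: [-160.1, -0.2, 53.1]
force: [-0.6, -0.6, -0.8]
grip_width: 0.0613
```

```bash
python3 - <<'E'
from h import *
goa([.4708-.799*.034,-.3497+.602*.034,.037],20,.0025)
E
```

```text
tcp [ 0.4427 -0.3269  0.0294] target [ 0.4409 -0.3272  0.0301] t 49.5167 F [-0.6 -0.6 -0.8] w 0.0613
d_tool [-0.0013 -0.0015 -0.0003] turn [ 0.13 -0.13  0.1 ] up_in_tool [ 0.003 -0.34  -0.94 ]
```

The TCP is at the rest height (0.0294 against 0.030 expected), so I'll release and retreat.

Request:
{"method": "carry_out", "body": {
  "plan": [
    {"grip":0,"dp":[0,0,0],"rotation":[0,0,0]},
    {"grip":0,"dp":[0,0,0],"rotation":[0,0,0]},
    {"grip":0,"dp":[0,0,0],"rotation":[0,0,0]},
    {"grip":0,"dp":[0,0,0],"rotation":[0,0,0]},
    {"grip":0,"dp":[0,-0.003,-0.009],"rotation":[0,0,0]},
    {"grip":0,"dp":[0,-0.006,-0.018],"rotation":[0,0,0]},
    {"grip":0,"dp":[0,-0.01,-0.028],"rotation":[0,0,0]},
    {"grip":0,"dp":[0,-0.01,-0.028],"rotation":[0,0,0]}
  ]
}}

```text
time_s: 50.18
tool_pos: [0.4404, -0.3254, 0.1163]
tool_rot: [-159.5, -0.0, 53.0]
force: [-0.4, -0.6, 0.3]
grip_width: 0.0868
```

Request:
{"method": "carry_out", "body": {
  "plan": [
    {"grip":0,"dp":[0,-0.012,-0.035],"rotation":[0,0,0]},
    {"grip":0,"dp":[0,-0.012,-0.035],"rotation":[0,0,0]},
    {"grip":0,"dp":[0.02,-0.012,-0.035],"rotation":[0,0,0]},
    {"grip":0,"dp":[0.036,0,0],"rotation":[-5,0,0]},
    {"grip":0,"dp":[0.036,0,0],"rotation":[-5,0,0]},
    {"grip":0,"dp":[0.036,0,0],"rotation":[-5,0,0]},
    {"grip":0,"dp":[0.036,0,0],"rotation":[-5,0,0]},
    {"grip":0,"dp":[0.02,0,0],"rotation":[0,0,0]}
  ]
}}

```text
time_s: 50.85
tool_pos: [0.5553, -0.1885, 0.2442]
tool_rot: [178.8, -0.2, 51.8]
force: [1.2, 0.8, -0.0]
grip_width: 0.0869
```

```bash
python3 - <<'E'
from h import *
t=env.read_camera('top')[:,:,::-1];s=env.read_camera('side')[:,:,::-1]
cr=lambda im,x0,y0,w,h,k: cv2.resize(im[y0:y0+h,x0:x0+w],(k,300),interpolation=cv2.INTER_CUBIC)
cv2.imwrite('pics/c11.png',np.vstack([np.hstack([cr(t,370,230,120,120,300),cr(t,130,260,120,120,300)]),np.hstack([cr(s,290,320,140,140,300),cr(s,130,150,100,100,300)])]))
cv2.imwrite('pics/raw_t11.png',t);cv2.imwrite('pics/raw_s11.png',s)
print(env.get_obs()['time_s'],env.get_obs()['tool_pos'])
E
```

```text
50.95 [ 0.55647566 -0.18863567  0.24374258]
```

View pics/c11.png

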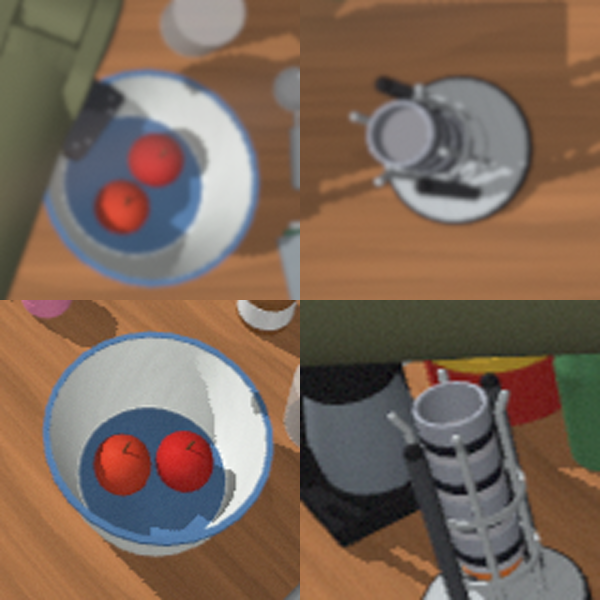

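Both apples rest side by side in the bowl. The four-cup pile's rim centre, at crop (452,405), coincides with the rod-tip centre at (449,406), so it is level. The hand is clear, so I'll hand in.

```bash
python3 -c "
from cell import env
print(env.sign_off())"
```

```text
the job is handed in; nothing more can be done
None
```

I loaded all four grey stacking cups, mouth up, into the dispenser and pushed the pile down after each one. I then set both apples on the bowl floor with a 7 N grip. The job was handed in at about 51 s.

- **Cup rim height:** my last press on the top rim ended with the fingertips at z = 0.2737 m. In the final side picture the rim is level with the rod tops within about 1 mm. The rim may therefore sit about 1 mm below the 0.275 m target.
- **Press force:** the force during that last press read only 0.3–1.4 N, less than the 3 N or more I expected. The pictures show the pile did move down about 6 mm.
- **Apples:** the final pictures show the two apples side by side on the bowl floor, and the bowl had not moved when I checked after the first one. The wrist force showed no clear touch-down. I released each apple at the height worked out from its grasp, within about 1 mm.
- **Everything else:** the pink cups, mug, jar and other items were not handled. I saw no cup knocked aside, and no fifth cup or third apple in view.

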